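Build a small tier on the kiln shelf

TASK

Build the small tier on the kiln shelf: turn the round sleeve until the flat in its bore meets the flat of the D-shaped post and drop it fully home, and stand the short square prop centred on the bare round pad. Then lay the long tile centred across the two, in line with them, and stand the cone pack upright on the middle of the tile, lengthwise along it. Do not knock or shift the tall spool-shaped prop or the jar.

Things in the scene. Friction and masses are not known exactly. Their poses are not given: they have to be found in the camera images.
- sleeve_c (a point): Loose buff round sleeve (tube), outside diameter 44, height 40, standing upright with its bore open at top and bottom. The bore is D-shaped: 24 in diameter with a flat 8 from the axis on the -x side. This point is its centre, half-way up (20 above its underside); z is up, -x points from the axis to the flat. 0.06 to 0.13 kg.
- prop_c (a point): Loose buff short square prop, 38 x 38, height 40, with a 15 hole through it upright. This point is its centre, half-way up; z up, x and y square to its sides. Either way round will do. 0.07 to 0.14 kg.
- tile_c (a point): Loose pale flat tile, 54 x 150 x 12 thick, lying flat. This point is its centre, 6 above its underside; y is along its length, x across it. About 0.16 kg.
- cones_c (a point): Loose cone pack: a brown clay bar 22 x 62 x 18 high with three small pale cones standing in a row on it, overall height 46. This point is the centre of the clay bar, 9 above its underside; y is along the bar, x across it, z up. The cones stay within the bar's width of 22; hold it by the bar's long sides. About 0.07 kg.
- post: Fixed pale D-shaped post on a round foot (diameter 50, 4 thick) that lies on the kiln shelf. The post has diameter 20 with a flat 6 from the axis on its -x side; it stands 30 above the foot and its last 7 taper inward. Origin: on the axis, at the underside of the foot (that is on the shelf's top, 14 above the bench); -x points from the axis to the flat, z up. A sleeve fully home rests on the foot, its top 44 above the origin (10 above the post's tip).
- pad: Fixed bare round pad, diameter 50, 4 thick, lying on the kiln shelf, 110 from the post. Origin: centre of its underside, on the shelf's top; z up. Post and pad may have changed ends of the shelf.
- shelf_mid (a point): Kiln shelf: fixed grey slab 120 x 220 x 14 lying on the bench. This point is the centre of its top face (14 above the bench), midway between post and pad; y runs along the line through post and pad, z up.
- tall_c (a point): Loose buff tall spool-shaped prop, diameter 40 at its ends and 28 at its waist, height 70, standing upright: not used, stays where it is. This point is its centre, half-way up.
- jar_c (a point): Loose red-brown screw-lid jar, diameter 58, height 74, standing upright: not used, stays where it is. This point is its centre, half-way up.
Things that resemble listed ones, but are neither listed nor needed, are in the scene too. What is shaped like the part that bears prop_c but green is not meant.

How it is judged:
By the outcome, as a careful person would: the job done as asked, in the order asked, and still so for the second after the job is handed in, with the robot touching nothing.
It also fails if it takes over 109 s, if anything falls off the work surface, if the arm or the gripper's body presses on something with over 40 N, if the wrist force passes 120 N, or if a joint passes its speed limit or range.

ROBOT

A 6-joint arm with a two-finger parallel gripper is mounted at the origin on a cart in front of the work surface, level with it; the furniture and walls round the work are solid. World frame = base frame: x ahead of the robot, y to its left, z up, the work surface at z = 0. Lengths are in mm, angles in rad, forces in N, time in s.
With the tool pointing down it reaches from about 400 to 925 mm from the base axis. Payload 12.5 kg.
Tool frame: the origin (TCP) lies at the very end of the fingers, on their centre line; the grasp point (between the pads) lies 19 mm behind it; z points along the fingers, y is the line along which they close (so a half turn about z gives the same grasp; the last joint's range is limited). The gripper opens to 95 mm and grips with 3 to 60 N. Pads are 20 mm wide; open, the fingers measure 119 mm over their backs; the gripper's body (75 mm by 180 mm) begins 59 mm behind the grasp point.
Start: joints at [-1.312, 0.491, 1.559, -0, 1.092, -0.106], TCP at [223, -583.882, 214.661] pointing down, gripper open.
Joint ranges: [-3.1, 3.1], [-0.84, 2.19], [0.05, 2.79], [-1.13, 4.28], [0.06, 2.93], [-2.69, 2.69]. Speed limits (rad/s): [2.22, 2.22, 2.79, 3.14, 3.14, 3.14].

INTERFACE

Orientations are given as [roll, pitch, yaw] about the fixed x, y, z axes, in that order (R = Rz(yaw) Ry(pitch) Rx(roll)).
In Python, from cell import * gives the robot as it stands.
- The arm moves only by the tool step_arm, never from a script. Its argument "plan" is a list of rows, each an object of numbers: "x", "y", "z": the shift along the tool's x, y, z in units of 25 mm (1.0 is 25 mm); "rx", "ry", "rz": the turn, a rotation vector about the tool's x, y, z in units of 0.1 rad (1.0 is 0.1 rad). In form: [{"x": .., "y": .., "z": .., "rx": .., "ry": .., "rz": ..}, ...]. A call has exactly 10 rows; each row shifts and turns the commanded pose from where the row before left it, along the tool's axes as they then stand; what a row does not reach is not made up. A row lasts 1/12 s, in which the tool goes at most 41.7 mm and 7.16 degrees, less where a joint would pass 70% of its speed; a pose out of reach is approached as far as the arm can. A call with a number of a shift or a turn outside -1 to 1 is refused whole. A call with a gripper value outside its range is refused whole. "jaw" is the closure, from -1 (fully open) to 1 (shut), so that 0 is half open, set as the call begins (left out, the last holds). The fingers move at their own pace and stop on an object; the grip force is fixed at half the most. Time passes only in rows, so rows that do not move let the fingers close, or fill a call up. It gives the time, the measured TCP pose, the force, the opening and the grip force at its end, in the units of the state.
- state(): the state, without advancing time (a new reading comes with each control period).
- read_camera(name): name is "scene" or "top" or "wrist"; returns a dict with "image" (480x640x3 uint8, red, green, blue), "depth" (480x640 float32, mm along the optical axis (not along the pixel's ray), 0 where there is no reading), "vfov" (degrees; the focal length in pixels is half the picture's height over the tangent of half this angle, whatever the lens; pixels are square), "cx", "cy" (the principal point, pixels), "R" (3x3) and "t" (3): a world point X has camera coordinates R X + t. Camera axes: x right, y down, z forward; pixel columns grow to the right and rows downward; lengths in mm; the calibration is good to about 2 mm. The wrist camera is an equidistant fisheye: a pixel r from the principal point sees the ray r / f radians off the axis. A picture is of the moment at which its call begins.
- job_done(): hands the job in; it is judged then, once.
The state is a dict: "t": time; "joints": joint angles; "qvel": joint speeds; "tau": joint torques, N m; "eef_pos": TCP position; "tcp_rot": TCP orientation; "ft_force": force on the tool from outside, world axes, zero at the start; "moment": the same for the moment, N m; "opening": opening from 0.0 (shut) to 1.0 (fully open); "grip_force": force on a finger pad.
Only numpy, scipy, OpenCV 4.12 (cv2) and the standard library are available. Lean on these libraries where they do the work, as an engineer would, in place of code of your own. Each camera call takes 0.05 s, during which the arm holds its last target. There are 200 camera calls.

## Working session

There is one attempt and no reset: what is moved stays moved. The work goes in short steps, Python scripts to look and compute and a tool call to move; the robot and the scene stay as the last step left them, time stands still between calls to the robot, and variables do not carry over. Pictures are saved under pics/ and viewed, at most 14 in all, crops included, and the job is handed in when it is done.

Besides the shell and the picture viewer there is one more tool, called as a command line: name --argument value ..., lists and objects as JSON in quotes. step_arm: Moves the arm, as the interface text tells. Shifts and turns lie within -1 to 1; 1 stands for 25 mm of shift or 0.1 rad of turn. Its arguments: {"type":"object","properties":{"plan":{"type":"array","items":{"type":"object","properties":{"x":{"type":"number"},"y":{"type":"number"},"z":{"type":"number"},"rx":{"type":"number"},"ry":{"type":"number"},"rz":{"type":"number"}}}},"jaw":{"type":"number"}},"required":["plan"]}

```bash
mkdir -p pics; ls; cat > h.py <<'E'
from cell import *
import numpy as np, cv2
def shot(n,f=None):
    c=read_camera(n); np.savez('%s.npz'%n,**c)
    if f: cv2.imwrite('pics/'+f,c['image'][:,:,::-1])
    return c
def load(n): 
    d=np.load('%s.npz'%n); return {k:d[k] for k in d.files}
def foc(c): return 240/np.tan(np.radians(float(c['vfov']))/2)
def ray(c,u,v,fish=False):
    f=foc(c); x=(u-c['cx'])/f; y=(v-c['cy'])/f
    if fish:
        r=np.hypot(x,y)+1e-12; d=np.array([x/r*np.sin(r),y/r*np.sin(r),np.cos(r)])
    else: d=np.array([x,y,1.])
    return -c['R'].T@c['t'], c['R'].T@d
def onz(c,u,v,z,fish=False):
    o,d=ray(c,u,v,fish); return o+d*(z-o[2])/d[2]
def cloud(c):
    f=foc(c); v,u=np.mgrid[:480,:640]; Z=c['depth']
    P=np.stack([(u-c['cx'])/f*Z,(v-c['cy'])/f*Z,Z],-1)
    return (P-c['t'])@c['R']
E
python3 - <<'E'
from h import *
for n in ['scene','top']:
    c=shot(n,n+'1.png'); print(n,c['vfov'],c['cx'],c['cy'],-c['R'].T@c['t'],c['R'].round(2).tolist())
print(state())
E
```

```text
pics
scene 50.274443095235945 322.99397919449035 241.9069570807359 [  -97.08980082 -1168.16050475   650.09032006] [[0.86, -0.51, -0.02], [-0.22, -0.35, -0.91], [0.45, 0.79, -0.41]]
top 50.21352914907753 322.03269703833064 243.71844851710267 [ 338.3035728   -49.14373324 1315.52020172] [[0.02, -1.0, -0.02], [-0.98, -0.02, -0.18], [0.18, 0.02, -0.98]]
{'t': 0.1, 'joints': array([-1.31161802e+00,  4.91483689e-01,  1.55936850e+00, -3.85956122e-05,
        1.09167934e+00, -1.05593939e-01]), 'qvel': array([-0.00012318, -0.00062247, -0.00170123, -0.00061776,  0.00011724,
       -0.00022491]), 'tau': array([ 2.19604553e-03, -6.13624477e+01, -2.58608651e+01,  6.93250448e-02,
        4.70067118e-02, -6.14464989e-05]), 'eef_pos': array([ 222.92467822, -583.67712891,  214.13675518]), 'tcp_rot': array([-3.14065540e+00, -6.49128983e-05,  3.64790025e-01]), 'ft_force': array([ 0.65516229, -0.44498323,  0.27787106]), 'moment': array([-0.03363284, -0.00068783,  0.0265833 ]), 'grip_force': 0.0, 'opening': 1.0018555256124528}
```

View pics/top1.png

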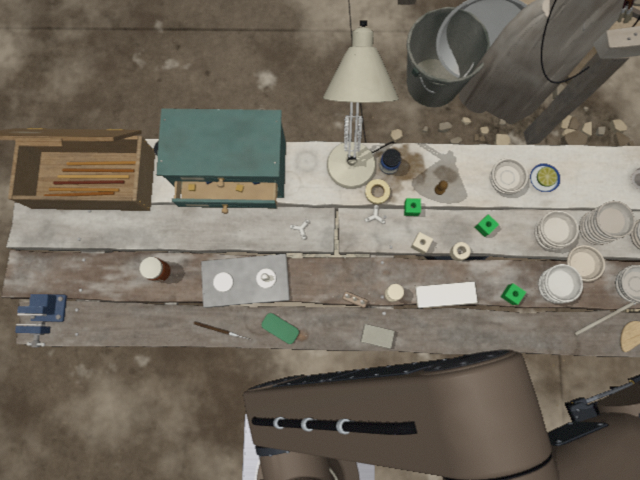

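View pics/scene1.png

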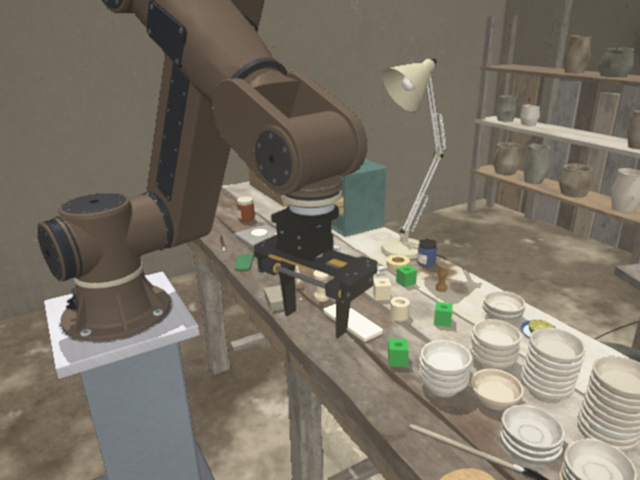

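The top view shows the shelf at (245,280) with the pad at (223,282) and the post at (265,278). The prop is at (423,242), sleeve (460,251), tile (446,294), cone pack (355,299), tall spool (395,293) and jar (155,268). The green cubes are decoys.

```bash
python3 - <<'E'
from h import *
c=load('top'); P=cloud(c)
for n,u,v,z in [('pad',223,282,18),('post',265,277,48),('prop',423,242,40),('sleeve',460,250,40),('tile',446,294,12),('cones',355,299,18),('tall',394,292,70),('jar',152,266,74),('shelf',245,280,14)]:
    print(n,onz(c,u,v,z).round(0),P[v,u].round(0))
def rect(m,z,n,near):
    k,_=cv2.findContours(m.astype(np.uint8),0,1)
    k=[q for q in k if cv2.pointPolygonTest(q,near,True)>-3]; k=max(k,key=cv2.contourArea)
    w=np.array([onz(c,*p,z)[:2] for p in k[:,0].astype(float)],np.float32)
    print(n,cv2.minAreaRect(w))
hsv=cv2.cvtColor(c['image'],cv2.COLOR_RGB2HSV)
for n,(u,v),z in [('tile',(446,294),12),('shelf',(245,290),14),('prop',(423,242),40)]:
    d=np.abs(c['image'].astype(int)-c['image'][v-3,u-5].astype(int)).max(-1)<30
    rect(d,z,n,(u-5,v-3))
im=cv2.resize(c['image'][215:330,190:490],None,fx=2.66,fy=2.66,interpolation=cv2.INTER_CUBIC)
cv2.imwrite('pics/topcrop.png',im[:,:,::-1])
w=shot('wrist','wrist1.png'); print(w['vfov'],w['cx'],w['cy'],-w['R'].T@w['t'],w['R'].round(2).tolist())
E
```

```text
pad [474. 230.  18.] [474. 229.  20.]
post [485. 119.  48.] [485. 119.  50.]
prop [ 582. -276.   40.] [ 589. -283.    4.]
sleeve [ 563. -369.   40.] [ 570. -379.   -0.]
tile [ 455. -337.   12.] [ 455. -337.   11.]
cones [ 437. -107.   18.] [ 436. -106.   37.]
tall [ 452. -199.   70.] [ 452. -199.   69.]
jar [504. 395.  74.] [504. 395.  73.]
shelf [481. 174.  14.] [480. 174.  16.]
tile ((454.3672180175781, -337.0130615234375), (52.305233001708984, 147.56065368652344), 5.837869644165039)
shelf ((480.05657958984375, 176.30377197265625), (132.61656188964844, 223.802001953125), 2.1745855808258057)
prop ((583.8760375976562, -275.2837219238281), (38.10031509399414, 38.44169998168945), 61.572086334228516)
65.70646984690485 319.22392345964727 234.76784244901654 [ 284.671586   -561.65071138  384.16197549] [[0.36, -0.93, -0.0], [-0.91, -0.35, 0.23], [-0.22, -0.08, -0.97]]
```

View pics/wrist1.png

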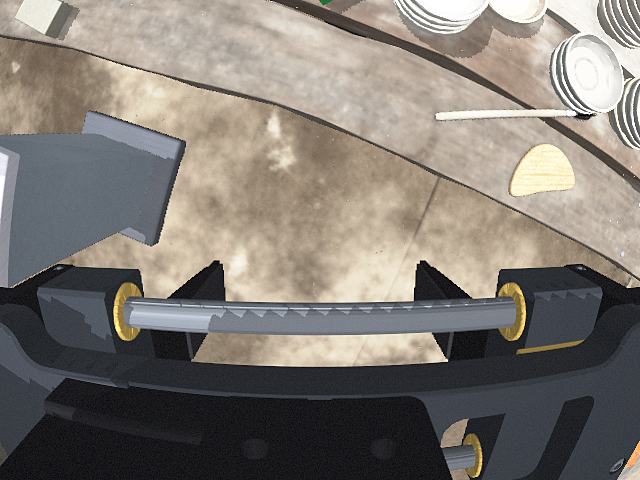

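The wrist view mostly shows the floor. The fingers sit at the bottom and the camera looks ahead along tool +x. I'll move over the sleeve and prop.

step_arm --plan '[{"x": 0.9,"y": -0.42,"z": -0.1},{"x": 0.9,"y": -0.42,"z": -0.1},{"x": 0.9,"y": -0.42,"z": -0.1},{"x": 0.9,"y": -0.42,"z": -0.1},{"x": 0.9,"y": -0.42,"z": -0.1},{"x": 0.9,"y": -0.42,"z": -0.1},{"x": 0.9,"y": -0.42,"z": -0.1},{"x": 0.9,"y": -0.42,"z": -0.1},{"x": 0.9,"y": -0.42,"z": -0.1},{"x": 0.9,"y": -0.42,"z": -0.1}]' --jaw -0.3

```text
schema error: expected keys x, y, z, rx, ry, rz
```

step_arm --plan '[{"x": 0.9,"y": -0.4},{"x": 0.9,"y": -0.4},{"x": 0.9,"y": -0.4},{"x": 0.9,"y": -0.4},{"x": 0.7,"y": -0.4},{"rz": 0.9},{"rz": 0.9},{"rz": 0.9},{"rz": 0.95},{}]'

```text
schema error: expected keys x, y, z, rx, ry, rz
```

```bash
python3 - <<'E'
from h import *
w=shot('wrist','wrist2.png'); print(state()['eef_pos'],state()['tcp_rot'],-w['R'].T@w['t'])
E
```

```text
[ 222.95315013 -583.73628379  214.30926977] [-3.14098732e+00 -4.92878088e-05  3.64783194e-01] [ 284.67492794 -561.66305798  384.24169139]
```

View pics/wrist2.png

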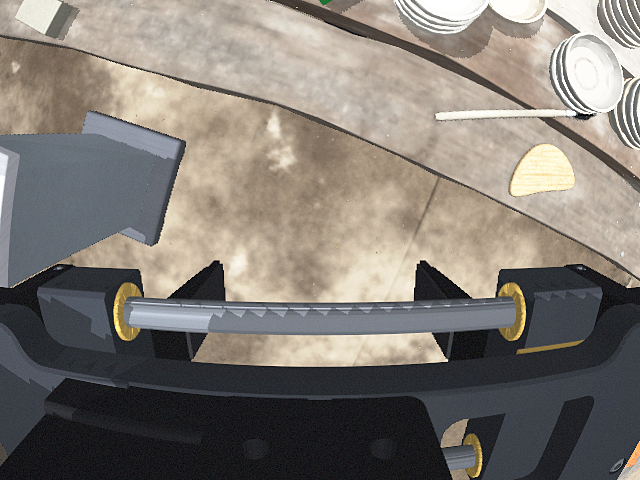

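The view is unchanged because the calls were refused: every key is required in each row.

step_arm --plan '[{"x": 0.9,"y": -0.42,"z": -0.1,"rx": 0,"ry": 0,"rz": 0},{"x": 0.9,"y": -0.42,"z": -0.1,"rx": 0,"ry": 0,"rz": 0},{"x": 0.9,"y": -0.42,"z": -0.1,"rx": 0,"ry": 0,"rz": 0},{"x": 0.9,"y": -0.42,"z": -0.1,"rx": 0,"ry": 0,"rz": 0},{"x": 0.9,"y": -0.42,"z": -0.1,"rx": 0,"ry": 0,"rz": 0},{"x": 0.9,"y": -0.42,"z": -0.1,"rx": 0,"ry": 0,"rz": 0},{"x": 0.9,"y": -0.42,"z": -0.1,"rx": 0,"ry": 0,"rz": 0},{"x": 0.9,"y": -0.42,"z": -0.1,"rx": 0,"ry": 0,"rz": 0},{"x": 0.9,"y": -0.42,"z": -0.1,"rx": 0,"ry": 0,"rz": 0},{"x": 0.9,"y": -0.42,"z": -0.1,"rx": 0,"ry": 0,"rz": 0}]' --jaw -0.3

```text
t: 1.03
eef_pos: [396.4, -404.5, 239.7]
tcp_rot: [-3.141, 0.0, 0.365]
ft_force: [0.3, 0.0, 0.6]
opening: 0.647
grip_force: 0.0
```

step_arm --plan '[{"x": 0.9,"y": -0.4,"z": 0,"rx": 0,"ry": 0,"rz": 0},{"x": 0.9,"y": -0.4,"z": 0,"rx": 0,"ry": 0,"rz": 0},{"x": 0.9,"y": -0.4,"z": 0,"rx": 0,"ry": 0,"rz": 0},{"x": 0.9,"y": -0.4,"z": 0,"rx": 0,"ry": 0,"rz": 0},{"x": 0.7,"y": -0.4,"z": 0,"rx": 0,"ry": 0,"rz": 0},{"x": 0,"y": 0,"z": 0,"rx": 0,"ry": 0,"rz": 0.9},{"x": 0,"y": 0,"z": 0,"rx": 0,"ry": 0,"rz": 0.9},{"x": 0,"y": 0,"z": 0,"rx": 0,"ry": 0,"rz": 0.9},{"x": 0,"y": 0,"z": 0,"rx": 0,"ry": 0,"rz": 0.95},{"x": 0,"y": 0,"z": 0,"rx": 0,"ry": 0,"rz": 0}]'

```text
t: 1.87
eef_pos: [478.3, -320.3, 239.5]
tcp_rot: [-3.142, 0.0, -0.004]
ft_force: [0.6, 0.0, -0.2]
opening: 0.65
grip_force: 0.0
```

```bash
python3 - <<'E'
from h import *
w=shot('wrist','wrist3.png'); print(state()['eef_pos'],state()['tcp_rot'],-w['R'].T@w['t'])
E
```

```text
[ 478.2710832  -320.38268177  239.51474441] [-3.14144413e+00  2.17933764e-04  1.30729937e-03] [ 544.33986029 -321.76885585  409.53203118]
```

View pics/wrist3.png

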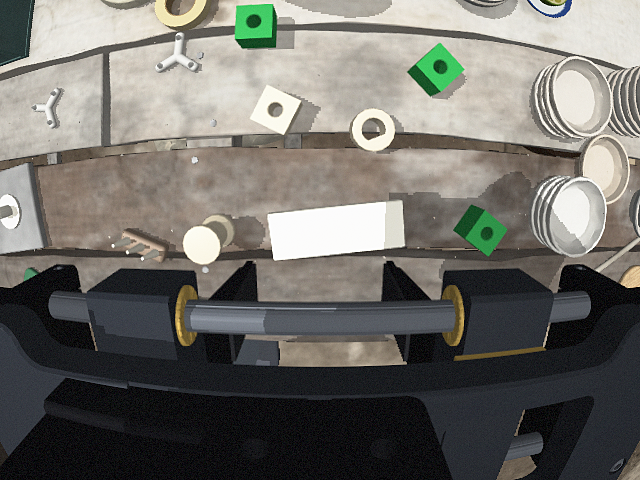

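The wrist picture shows the sleeve at (373,130), prop (275,109), tile (335,228), cone pack (138,245), spool (205,240) and the post at far left (8,208). Next I'll measure the sleeve bore and the prop.

```bash
cat >> h.py <<'E'
def blob(c,u,v,z,rad,fn,K=6):
    """mask fn(rgb) in crop round (u,v); returns contour of largest blob as world xy at z, at K-times subpixel"""
    u,v=int(u),int(v); y0,x0=max(v-rad,0),max(u-rad,0)
    im=c['image'][y0:v+rad,x0:u+rad]
    big=cv2.resize(im,None,fx=K,fy=K,interpolation=cv2.INTER_CUBIC)
    m=cv2.morphologyEx(fn(big.astype(int)).astype(np.uint8),cv2.MORPH_OPEN,np.ones((5,5)))
    k,h=cv2.findContours(m,cv2.RETR_CCOMP,1)
    W=lambda q:np.array([onz(c,(p[0]+.5)/K-.5+x0,(p[1]+.5)/K-.5+y0,z,True)[:2] for p in q[:,0]],np.float32)
    i=max(range(len(k)),key=lambda i:cv2.contourArea(k[i]) if h[0][i][3]<0 else 0)
    holes=[k[j] for j in range(len(k)) if h[0][j][3]==i]
    hole=max(holes,key=cv2.contourArea) if holes else None
    return W(k[i]), (W(hole) if hole is not None else None), big, m
E
python3 - <<'E'
from h import *
w=load('wrist'); img=w['image']
out=[]
for n,u,v in [('sleeve',373,130),('prop',275,109)]:
    print(n,img[v-22:v+23:4,u].sum(1).tolist(), img[v,u-24:u+25:4].sum(1).tolist())
    o,h,big,m=blob(w,u,v,40,32,lambda a:a.min(-1)>170)
    print(cv2.minEnclosingCircle(o),cv2.minAreaRect(o)); 
    if h is not None:
        print('hole',cv2.minEnclosingCircle(h),cv2.minAreaRect(h))
        ctr=np.array(cv2.minEnclosingCircle(o)[0]); d=h-ctr; a=np.arctan2(d[:,1],d[:,0]); r=np.hypot(*d.T)
        print([(i*20,round(float(np.median(r[(np.abs((a-np.radians(i*20)+np.pi)%(2*np.pi)-np.pi)<.17)])),1)) for i in range(18)])
    out.append(np.hstack([big,np.repeat(m[...,None]*255,3,2)]))
cv2.imwrite('pics/sl.png',cv2.resize(np.vstack(out),(600,600))[:,:,::-1])
E
```

```text
sleeve [636, 726, 731, 270, 413, 390, 183, 229, 733, 733, 728, 423] [354, 755, 730, 633, 389, 360, 372, 634, 357, 466, 727, 734, 441]
((570.8502197265625, -383.9753112792969), 33.67948532104492) ((568.0357055664062, -380.2444763183594), (53.2760124206543, 55.0108528137207), 89.92166900634766)
hole ((562.18212890625, -375.0478210449219), 12.587706565856934) ((564.1539916992188, -374.2074890136719), (20.854171752929688, 25.13068962097168), 22.526477813720703)
[(0, nan), (20, nan), (40, 0.8), (60, 6.2), (80, 14.0), (100, 20.3), (120, 23.9), (140, 24.3), (160, 17.7), (180, 13.8), (200, 9.3), (220, 2.9), (240, 0.4), (260, nan), (280, 0.1), (300, nan), (320, nan), (340, nan)]
prop [563, 740, 737, 744, 236, 333, 433, 420, 747, 739, 741, 652] [636, 752, 740, 743, 569, 309, 442, 436, 673, 740, 740, 759, 286]
((588.54052734375, -276.4683837890625), 42.40200424194336) ((587.1917114257812, -276.8277893066406), (64.62126159667969, 58.5417594909668), 87.67913055419922)
hole ((582.7891845703125, -278.07659912109375), 7.964406967163086) ((582.8272094726562, -277.9937744140625), (15.31314754486084, 15.5260591506958), 44.217533111572266)
[(0, 2.0), (20, 1.8), (40, 1.9), (60, 2.3), (80, 3.1), (100, 4.5), (120, 6.9), (140, 9.5), (160, 11.8), (180, 13.2), (200, 13.6), (220, 12.7), (240, 10.8), (260, 8.3), (280, 5.6), (300, 3.7), (320, 2.5), (340, 2.1)]
  return _methods._mean(a, axis=axis, dtype=dtype,
  ret = ret.dtype.type(ret / rcount)
```

View pics/sl.png

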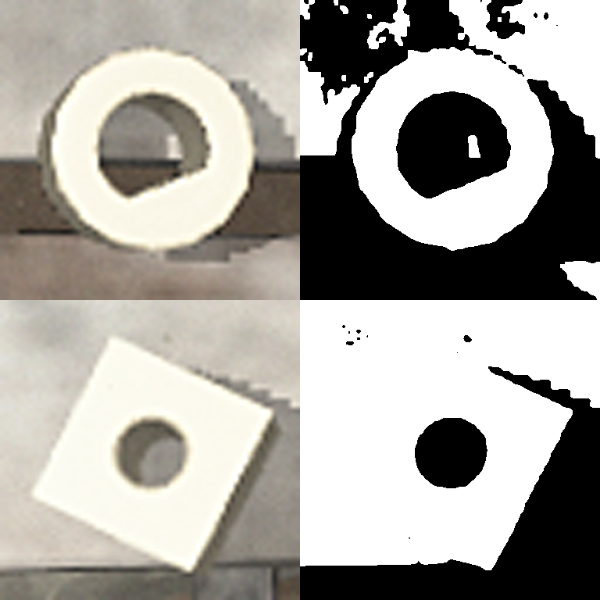

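Flat of the sleeve faces about 202° in the world (sleeve yaw ≈ 22.5°), with the axis at (562.3, -375.0). The prop hole is at (582.8, -278.0). I'll approach the sleeve at yaw 0.

step_arm --plan '[{"x": 0.84,"y": 0.55,"z": 0.8,"rx": 0,"ry": 0,"rz": 0},{"x": 0.84,"y": 0.55,"z": 0.8,"rx": 0,"ry": 0,"rz": 0},{"x": 0.84,"y": 0.55,"z": 0.8,"rx": 0,"ry": 0,"rz": 0},{"x": 0.84,"y": 0.54,"z": 0.8,"rx": 0,"ry": 0,"rz": 0},{"x": 0,"y": 0,"z": 0.8,"rx": 0,"ry": 0,"rz": 0},{"x": 0,"y": 0,"z": 0.8,"rx": 0,"ry": 0,"rz": 0},{"x": 0,"y": 0,"z": 0.8,"rx": 0,"ry": 0,"rz": 0},{"x": 0,"y": 0,"z": 0.8,"rx": 0,"ry": 0,"rz": 0},{"x": 0,"y": 0,"z": 0.8,"rx": 0,"ry": 0,"rz": 0},{"x": 0,"y": 0,"z": 0.4,"rx": 0,"ry": 0,"rz": 0}]'

```text
t: 2.75
eef_pos: [561.5, -374.7, 47.1]
tcp_rot: [-3.14, 0.002, 0.003]
ft_force: [-1.1, -0.5, -0.2]
opening: 0.651
grip_force: 0.0
```

```bash
python3 - <<'E'
from h import *
w=load('wrist'); img=w['image']
o,h,big,m=blob(w,275,109,40,32,lambda a:a.min(-1)>222); print('prop',cv2.minAreaRect(o))
print(state()['eef_pos'],state()['tcp_rot'])
for n,u,v,t in [('tile',335,228,215)]:
    o,h,big,m=blob(w,u,v,12,90,lambda a:a.min(-1)>t); print(n,cv2.minAreaRect(o))
E
```

```text
prop ((582.7068481445312, -277.8370361328125), (38.25822830200195, 38.3516960144043), 62.41326904296875)
[ 561.50033821 -374.70285799   47.1032621 ] [-3.13975984e+00  2.31081281e-03  2.97113052e-03]
tile ((452.557373046875, -331.3294677734375), (53.3906364440918, 130.69786071777344), 5.860894203186035)
```

step_arm --plan '[{"x": 0.03,"y": 0.01,"z": 0.4,"rx": 0,"ry": 0,"rz": 0},{"x": 0,"y": 0,"z": 0.4,"rx": 0,"ry": 0,"rz": 0},{"x": 0,"y": 0,"z": 0.4,"rx": 0,"ry": 0,"rz": 0},{"x": 0,"y": 0,"z": 0.25,"rx": 0,"ry": 0,"rz": 0},{"x": 0,"y": 0,"z": 0.1,"rx": 0,"ry": 0,"rz": 0},{"x": 0,"y": 0,"z": 0,"rx": 0,"ry": 0,"rz": 0},{"x": 0,"y": 0,"z": 0,"rx": 0,"ry": 0,"rz": 0},{"x": 0,"y": 0,"z": 0,"rx": 0,"ry": 0,"rz": 0},{"x": 0,"y": 0,"z": 0,"rx": 0,"ry": 0,"rz": 0},{"x": 0,"y": 0,"z": 0,"rx": 0,"ry": 0,"rz": 0}]'

```text
t: 3.58
eef_pos: [563.2, -375.6, 11.4]
tcp_rot: [3.141, -0.001, -0.0]
ft_force: [-0.8, 0.3, 0.5]
opening: 0.652
grip_force: 0.0
```

step_arm --plan '[{"x": 0,"y": 0,"z": 0,"rx": 0,"ry": 0,"rz": 0},{"x": 0,"y": 0,"z": 0,"rx": 0,"ry": 0,"rz": 0},{"x": 0,"y": 0,"z": 0,"rx": 0,"ry": 0,"rz": 0},{"x": 0,"y": 0,"z": 0,"rx": 0,"ry": 0,"rz": 0},{"x": 0,"y": 0,"z": 0,"rx": 0,"ry": 0,"rz": 0},{"x": 0,"y": 0,"z": 0,"rx": 0,"ry": 0,"rz": 0},{"x": 0,"y": 0,"z": 0,"rx": 0,"ry": 0,"rz": 0},{"x": 0,"y": 0,"z": 0,"rx": 0,"ry": 0,"rz": 0},{"x": 0,"y": 0,"z": 0,"rx": 0,"ry": 0,"rz": 0},{"x": 0,"y": 0,"z": 0,"rx": 0,"ry": 0,"rz": 0}]' --jaw 1

```text
t: 4.42
eef_pos: [563.0, -375.5, 10.9]
tcp_rot: [3.142, 0.0, -0.0]
ft_force: [0.4, 0.9, 1.0]
opening: 0.451
grip_force: 30.0
```

step_arm --plan '[{"x": 0,"y": 0,"z": -0.4,"rx": 0,"ry": 0,"rz": 0},{"x": 0,"y": 0,"z": -0.9,"rx": 0,"ry": 0,"rz": 0},{"x": 0,"y": 0,"z": -1,"rx": 0,"ry": 0,"rz": 0},{"x": 0,"y": 0,"z": -1,"rx": 0,"ry": 0,"rz": 0},{"x": -0.3,"y": -0.95,"z": -0.8,"rx": 0,"ry": 0,"rz": 0},{"x": -0.3,"y": -0.95,"z": -0.4,"rx": 0,"ry": 0,"rz": 0},{"x": -0.3,"y": -0.95,"z": -0.2,"rx": 0,"ry": 0,"rz": 0},{"x": -0.3,"y": -0.95,"z": -0.2,"rx": 0,"ry": 0,"rz": 0},{"x": -0.3,"y": -0.95,"z": -0.2,"rx": 0,"ry": 0,"rz": 0},{"x": -0.3,"y": -0.95,"z": -0.2,"rx": 0,"ry": 0,"rz": 0}]'

```text
t: 5.25
eef_pos: [517.5, -231.9, 144.2]
tcp_rot: [3.141, -0.0, -0.0]
ft_force: [-0.0, -0.7, -0.7]
opening: 0.454
grip_force: 30.0
```

step_arm --plan '[{"x": -0.3,"y": -0.95,"z": -0.2,"rx": 0,"ry": 0,"rz": 0},{"x": -0.3,"y": -0.95,"z": -0.2,"rx": 0,"ry": 0,"rz": 0},{"x": -0.3,"y": -0.95,"z": -0.2,"rx": 0,"ry": 0,"rz": 0},{"x": -0.3,"y": -0.95,"z": -0.2,"rx": 0,"ry": 0,"rz": 0},{"x": -0.3,"y": -0.95,"z": 0,"rx": 0,"ry": 0,"rz": 0},{"x": -0.3,"y": -0.95,"z": 0,"rx": 0,"ry": 0,"rz": 0},{"x": -0.3,"y": -0.95,"z": 0,"rx": 0,"ry": 0,"rz": 0},{"x": -0.3,"y": -0.95,"z": 0,"rx": 0,"ry": 0,"rz": 0},{"x": -0.3,"y": -0.95,"z": 0,"rx": 0,"ry": 0,"rz": 0},{"x": -0.3,"y": -0.95,"z": 0,"rx": 0,"ry": 0,"rz": 0}]'

```text
t: 6.08
eef_pos: [442.6, 5.5, 163.9]
tcp_rot: [3.141, -0.001, -0.0]
ft_force: [0.9, -0.7, -1.4]
opening: 0.451
grip_force: 30.0
```

step_arm --plan '[{"x": -0.3,"y": -0.9,"z": 0,"rx": 0,"ry": 0,"rz": 0},{"x": -0.3,"y": -0.9,"z": 0,"rx": 0,"ry": 0,"rz": 0},{"x": -0.3,"y": -0.9,"z": 0,"rx": 0,"ry": 0,"rz": 0},{"x": -0.3,"y": -0.9,"z": 0,"rx": 0,"ry": 0,"rz": 0},{"x": -0.2,"y": -0.5,"z": 0,"rx": 0,"ry": 0,"rz": 0},{"x": 0,"y": 0,"z": 0,"rx": 0,"ry": 0,"rz": 0},{"x": 0,"y": 0,"z": 0,"rx": 0,"ry": 0,"rz": 0},{"x": 0,"y": 0,"z": 0,"rx": 0,"ry": 0,"rz": 0},{"x": 0,"y": 0,"z": 0,"rx": 0,"ry": 0,"rz": 0},{"x": 0,"y": 0,"z": 0,"rx": 0,"ry": 0,"rz": 0}]'

```text
t: 6.92
eef_pos: [408.5, 106.4, 163.4]
tcp_rot: [3.141, -0.0, -0.001]
ft_force: [-1.4, 0.1, -0.9]
opening: 0.453
grip_force: 30.0
```

```bash
python3 - <<'E'
from h import *
w=shot('wrist','wrist4.png'); print(state()['eef_pos'],state()['tcp_rot'],-w['R'].T@w['t'])
E
```

```text
[408.43208786 106.46118274 163.37745842] [ 3.14149109e+00 -1.17117335e-04 -1.29873728e-03] [474.42885355 105.19602132 333.44078442]
```

View pics/wrist4.png

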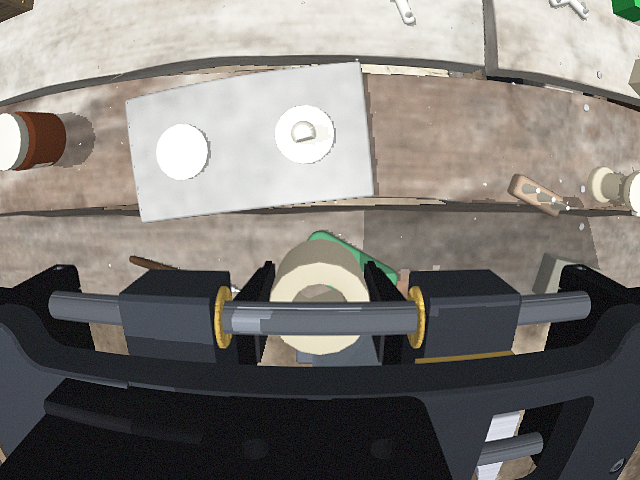

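This view shows the pad at (182,152), the foot and post at (304,133), and the cone pack at (535,193). I'll measure the circles and enlarge the post.

```bash
python3 - <<'E'
from h import *
w=load('wrist'); img=w['image']
for n,u,v in [('pad',182,152),('foot',304,133)]:
    o,h,big,m=blob(w,u,v,18,40,lambda a:a.min(-1)>228)
    print(n,cv2.minEnclosingCircle(o),cv2.fitEllipse(o))
    if n=='foot': cv2.imwrite('pics/post.png',np.hstack([big,np.repeat(m[...,None]*255,3,2)])[120:360:,:,::-1][:, :, :]); B=big
c=cv2.resize(img[108:158,279:329],(600,600),interpolation=cv2.INTER_CUBIC).astype(float)
c=np.clip((c-100)*255/155,0,255); cv2.imwrite('pics/post2.png',c[:,:,::-1])
g=img.astype(int).sum(-1)//3
print(g[112:154:2,284:326:2])
E
```

```text
pad ((474.3060607910156, 227.70960998535156), 25.44016456604004) ((474.3923034667969, 227.69488525390625), (49.65782165527344, 49.82033157348633), 80.23963165283203)
foot ((476.698974609375, 111.92096710205078), 36.16141891479492) ((479.3144836425781, 116.34571075439453), (55.296241760253906, 63.149559020996094), 123.66969299316406)
[[206 255 255 255 255 255 255 255 255 255 255 255 255 255 255 255 255 255
  255 255 178]
 [255 255 255 255 255 255 255 255 255 255 255 255 255 255 255 255 255 255
  255 255 255]
 [255 255 255 255 255 255 255 255 255 255 255 255 255 255 255 255 255 255
  255 255 255]
 [255 255 255 255 255 255 255 255 255 255 255 255 255 255 255 255 255 255
  255 255 255]
 [255 255 255 255 255 255 255 255 255 255 255 255 255 255 255 255 255 255
  255 255 255]
 [255 255 255 255 255 255 252 205 213 215 208 192 174 255 255 255 255 255
  255 255 255]
 [255 255 255 255 255 235 226 232 238 239 236 226 212 187 200 255 255 255
  255 255 255]
 [255 255 255 255 255 218 238 255 255 255 255 255 225 204 184 240 245 244
  244 245 255]
 [255 255 255 255 218 235 255 255 255 255 255 254 255
[... 522 characters left out ...]
 127 179 235 244 251 247 245 243
  244 244 255]
 [255 255 255 255 255 255 172 200 215 235 252 248 245 243 244 243 255 255
  255 255 255]
 [255 255 255 255 255 255 255 255 255 254 254 254 254 254 255 241 255 255
  255 255 255]
 [255 255 255 255 255 255 255 255 255 255 255 255 255 255 255 255 255 255
  255 255 255]
 [255 255 255 255 255 255 255 255 255 255 255 255 255 255 255 255 255 255
  255 255 255]
 [255 255 255 255 255 255 255 255 255 255 255 255 255 255 255 255 255 255
  255 255 255]
 [255 255 255 255 255 255 255 255 255 255 255 255 255 255 255 255 255 255
  255 255 255]][ WARN:0@0.154] global loadsave.cpp:1063 imwrite_ Unsupported depth image for selected encoder is fallbacked to CV_8U.
```

View pics/post2.png

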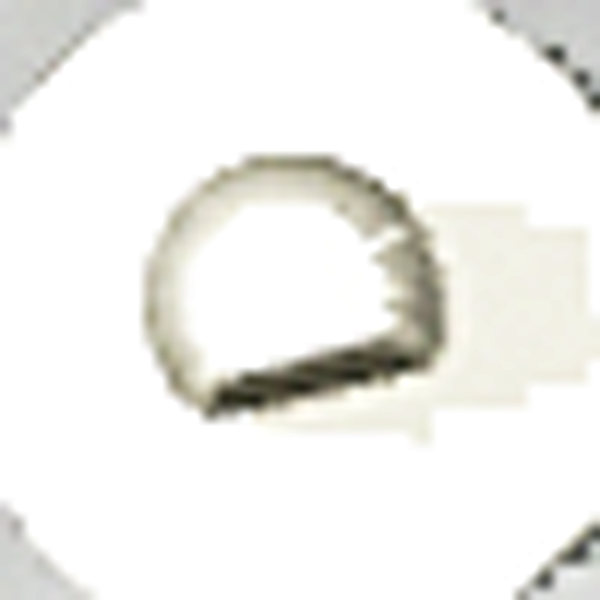

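```bash
python3 - <<'E'
from h import *
w=load('wrist')
P=lambda u,v:(279+(u-6)/12,108+(v-6)/12)
for z,a,b in [(46,(215,380),(412,337)),(18,(210,412),(435,360))]:
    p,q=onz(w,*P(*a),z,True),onz(w,*P(*b),z,True); d=q-p; print(z,p[:2],q[:2],'normal yaw(flat dir)',np.degrees(np.arctan2(d[1],d[0]))-90)
for th in (235,240):
    o,h,big,m=blob(w,304,133,40,40,lambda a:a.min(-1)>th)
    m=cv2.morphologyEx(m,cv2.MORPH_CLOSE,np.ones((31,31))); m=cv2.morphologyEx(m,cv2.MORPH_OPEN,np.ones((61,61)))
    k,_=cv2.findContours(m,0,1); k=max(k,key=cv2.contourArea)
    W=np.array([onz(w,(p[0]+.5)/6-.5+264,(p[1]+.5)/6-.5+93,18,True)[:2] for p in k[:,0]],np.float32)
    print(cv2.minEnclosingCircle(W),cv2.fitEllipse(W))
cr=np.array([onz(w,u,v,14,True)[:2] for u,v in [(126,98),(358,62),(373,194),(142,220)]],np.float32)
print(cr,cv2.minAreaRect(cr),cr.mean(0))
# post outline on dark ring: silhouette at mid-height
E
```

```text
46 [480.58980852 122.68939651] [483.24219267 110.0975722 ] normal yaw(flat dir) -168.10492071466257
18 [478.92779371 124.76064041] [482.46371638 108.97231249] normal yaw(flat dir) -167.37645348267972
((480.9805603027344, 118.24256134033203), 29.57468032836914) ((483.3880920410156, 117.96250915527344), (49.20930099487305, 55.308448791503906), 91.90496826171875)
((485.35052490234375, 117.99616241455078), 25.38526153564453) ((485.6901550292969, 118.27964782714844), (48.94382858276367, 49.27403259277344), 177.95045471191406)
[[529.0118  284.99832]
 [549.1903   71.90497]
 [433.8832   58.53725]
 [412.39996 273.5386 ]] ((481.2718505859375, 171.75054931640625), (117.1735610961914, 216.07174682617188), 5.612569332122803) [481.12134 172.24478]
```

Post axis ≈ (485.7, 118), its flat faces about 192° (post yaw 12.3°). Pad centre is (474.4, 227.7), and the shelf line is tilted 5.8°. I'll turn the sleeve about -8° and go above the post.

step_arm --plan '[{"x": 0,"y": 0,"z": 0,"rx": 0,"ry": 0,"rz": 0.7},{"x": 0,"y": 0,"z": 0,"rx": 0,"ry": 0,"rz": 0.73},{"x": 0.6,"y": -0.18,"z": 0.3,"rx": 0,"ry": 0,"rz": 0},{"x": 0.6,"y": -0.18,"z": 0.6,"rx": 0,"ry": 0,"rz": 0},{"x": 0.6,"y": -0.18,"z": 0.7,"rx": 0,"ry": 0,"rz": 0},{"x": 0.6,"y": -0.18,"z": 0.7,"rx": 0,"ry": 0,"rz": 0},{"x": 0.62,"y": -0.17,"z": 0.7,"rx": 0,"ry": 0,"rz": 0},{"x": 0,"y": 0,"z": 0.5,"rx": 0,"ry": 0,"rz": 0},{"x": 0,"y": 0,"z": 0.2,"rx": 0,"ry": 0,"rz": 0},{"x": 0,"y": 0,"z": 0,"rx": 0,"ry": 0,"rz": 0}]'

```text
t: 7.8
eef_pos: [485.4, 117.9, 69.8]
tcp_rot: [3.141, 0.003, -0.144]
ft_force: [0.2, -0.0, -0.5]
opening: 0.452
grip_force: 30.0
```

step_arm --plan '[{"x": 0,"y": 0,"z": 0,"rx": 0,"ry": 0,"rz": 0},{"x": 0,"y": 0,"z": 0,"rx": 0,"ry": 0,"rz": 0},{"x": 0,"y": 0,"z": 0,"rx": 0,"ry": 0,"rz": 0},{"x": 0,"y": 0,"z": 0,"rx": 0,"ry": 0,"rz": 0},{"x": 0,"y": 0,"z": 0,"rx": 0,"ry": 0,"rz": 0},{"x": 0,"y": 0,"z": 0,"rx": 0,"ry": 0,"rz": 0},{"x": 0,"y": 0,"z": 0,"rx": 0,"ry": 0,"rz": 0},{"x": 0,"y": 0,"z": 0,"rx": 0,"ry": 0,"rz": 0},{"x": 0,"y": 0,"z": 0,"rx": 0,"ry": 0,"rz": 0},{"x": 0,"y": 0,"z": 0,"rx": 0,"ry": 0,"rz": 0}]'

```text
t: 8.63
eef_pos: [486.0, 118.3, 70.8]
tcp_rot: [3.141, 0.0, -0.143]
ft_force: [0.3, -0.2, -0.4]
opening: 0.454
grip_force: 30.0
```

step_arm --plan '[{"x": 0,"y": 0,"z": 0.15,"rx": 0,"ry": 0,"rz": 0},{"x": 0,"y": 0,"z": 0.15,"rx": 0,"ry": 0,"rz": 0},{"x": 0,"y": 0,"z": 0.15,"rx": 0,"ry": 0,"rz": 0},{"x": 0,"y": 0,"z": 0.15,"rx": 0,"ry": 0,"rz": 0},{"x": 0,"y": 0,"z": 0.15,"rx": 0,"ry": 0,"rz": 0},{"x": 0,"y": 0,"z": 0.15,"rx": 0,"ry": 0,"rz": 0},{"x": 0,"y": 0,"z": 0.1,"rx": 0,"ry": 0,"rz": 0},{"x": 0,"y": 0,"z": 0,"rx": 0,"ry": 0,"rz": 0},{"x": 0,"y": 0,"z": 0,"rx": 0,"ry": 0,"rz": 0},{"x": 0,"y": 0,"z": 0,"rx": 0,"ry": 0,"rz": 0}]'

```text
t: 9.47
eef_pos: [486.2, 118.3, 45.9]
tcp_rot: [3.142, -0.0, -0.143]
ft_force: [-0.6, 0.9, -1.2]
opening: 0.458
grip_force: 30.0
```

step_arm --plan '[{"x": 0,"y": 0,"z": 0.15,"rx": 0,"ry": 0,"rz": 0},{"x": 0,"y": 0,"z": 0.15,"rx": 0,"ry": 0,"rz": 0},{"x": 0,"y": 0,"z": 0.15,"rx": 0,"ry": 0,"rz": 0},{"x": 0,"y": 0,"z": 0.1,"rx": 0,"ry": 0,"rz": 0},{"x": 0,"y": 0,"z": 0.1,"rx": 0,"ry": 0,"rz": 0},{"x": 0,"y": 0,"z": 0.04,"rx": 0,"ry": 0,"rz": 0},{"x": 0,"y": 0,"z": 0,"rx": 0,"ry": 0,"rz": 0},{"x": 0,"y": 0,"z": 0,"rx": 0,"ry": 0,"rz": 0},{"x": 0,"y": 0,"z": 0,"rx": 0,"ry": 0,"rz": 0},{"x": 0,"y": 0,"z": 0,"rx": 0,"ry": 0,"rz": 0}]'

```text
t: 10.3
eef_pos: [486.0, 118.3, 28.9]
tcp_rot: [3.142, -0.0, -0.143]
ft_force: [-1.5, -0.3, 6.6]
opening: 0.455
grip_force: 30.0
```

step_arm --plan '[{"x": 0,"y": 0,"z": 0,"rx": 0,"ry": 0,"rz": 0},{"x": 0,"y": 0,"z": 0,"rx": 0,"ry": 0,"rz": 0},{"x": 0,"y": 0,"z": 0,"rx": 0,"ry": 0,"rz": 0},{"x": 0,"y": 0,"z": 0,"rx": 0,"ry": 0,"rz": 0},{"x": 0,"y": 0,"z": 0,"rx": 0,"ry": 0,"rz": 0},{"x": 0,"y": 0,"z": 0,"rx": 0,"ry": 0,"rz": 0},{"x": 0,"y": 0,"z": 0,"rx": 0,"ry": 0,"rz": 0},{"x": 0,"y": 0,"z": 0,"rx": 0,"ry": 0,"rz": 0},{"x": 0,"y": 0,"z": 0,"rx": 0,"ry": 0,"rz": 0},{"x": 0,"y": 0,"z": 0,"rx": 0,"ry": 0,"rz": 0}]' --jaw -0.3

```text
t: 11.13
eef_pos: [486.1, 118.3, 28.6]
tcp_rot: [3.141, -0.0, -0.143]
ft_force: [0.3, 1.0, 0.1]
opening: 0.648
grip_force: 0.0
```

Sleeve is home (TCP at 28.9, which matches the expected height). Now the prop.

step_arm --plan '[{"x": 0,"y": 0,"z": -0.6,"rx": 0,"ry": 0,"rz": 0},{"x": 0,"y": 0,"z": -1,"rx": 0,"ry": 0,"rz": 0.85},{"x": 0,"y": 0,"z": -1,"rx": 0,"ry": 0,"rz": 0.85},{"x": 0,"y": 0,"z": -1,"rx": 0,"ry": 0,"rz": 0.85},{"x": 0,"y": 0,"z": -0.4,"rx": 0,"ry": 0,"rz": 0.84},{"x": 0.83,"y": 0.94,"z": 0,"rx": 0,"ry": 0,"rz": 0},{"x": 0.83,"y": 0.94,"z": 0,"rx": 0,"ry": 0,"rz": 0},{"x": 0.83,"y": 0.94,"z": 0,"rx": 0,"ry": 0,"rz": 0},{"x": 0.83,"y": 0.94,"z": 0,"rx": 0,"ry": 0,"rz": 0},{"x": 0.83,"y": 0.94,"z": 0,"rx": 0,"ry": 0,"rz": 0}]'

```text
t: 11.97
eef_pos: [523.6, -35.4, 128.7]
tcp_rot: [3.142, -0.0, -0.482]
ft_force: [0.5, 0.8, 0.1]
opening: 0.651
grip_force: 0.0
```

step_arm --plan '[{"x": 0.83,"y": 0.94,"z": 0,"rx": 0,"ry": 0,"rz": 0},{"x": 0.83,"y": 0.94,"z": 0,"rx": 0,"ry": 0,"rz": 0},{"x": 0.83,"y": 0.94,"z": 0,"rx": 0,"ry": 0,"rz": 0},{"x": 0.83,"y": 0.94,"z": 0,"rx": 0,"ry": 0,"rz": 0},{"x": 0.83,"y": 0.94,"z": 0,"rx": 0,"ry": 0,"rz": 0},{"x": 0.83,"y": 0.94,"z": 0,"rx": 0,"ry": 0,"rz": 0},{"x": 0.81,"y": 0.97,"z": 0.3,"rx": 0,"ry": 0,"rz": 0},{"x": 0.83,"y": 0.94,"z": 0.6,"rx": 0,"ry": 0,"rz": 0},{"x": 0,"y": 0,"z": 0.8,"rx": 0,"ry": 0,"rz": 0},{"x": 0,"y": 0,"z": 0.6,"rx": 0,"ry": 0,"rz": 0}]'

```text
t: 12.8
eef_pos: [582.2, -279.6, 69.5]
tcp_rot: [3.141, 0.0, -0.484]
ft_force: [-0.4, 0.8, -1.1]
opening: 0.649
grip_force: 0.0
```

```bash
cat >> h.py <<'E'
def go(x,y,z,yaw):
    s=state(); p=s['eef_pos']; a=s['tcp_rot'][2]; d=np.array([x,y])-p[:2]
    dy=(yaw-a+np.pi)%(2*np.pi)-np.pi
    f=lambda a:(round(float(d@[np.cos(a),np.sin(a)])/25,2),round(float(d@[np.sin(a),-np.cos(a)])/25,2))
    print('at',p.round(1),round(float(a),3),'| now axes x,y',f(a),'| after-turn axes',f(yaw),'z',round(float(p[2]-z)/25,2),'rz',round(-dy/.1,2))
E
python3 -c "
from h import *
go(582.7,-277.9,10,-.482)"
```

```text
at [ 582.2 -279.6   69.5] -0.484 | now axes x,y (-0.01, -0.07) | after-turn axes (-0.01, -0.07) z 2.38 rz -0.02
```

step_arm --plan '[{"x": 0,"y": -0.05,"z": 0.5,"rx": 0,"ry": 0,"rz": 0},{"x": 0,"y": 0,"z": 0.6,"rx": 0,"ry": 0,"rz": 0},{"x": 0,"y": 0,"z": 0.5,"rx": 0,"ry": 0,"rz": 0},{"x": 0,"y": 0,"z": 0.4,"rx": 0,"ry": 0,"rz": 0},{"x": 0,"y": 0,"z": 0.25,"rx": 0,"ry": 0,"rz": 0},{"x": 0,"y": 0,"z": 0.1,"rx": 0,"ry": 0,"rz": 0},{"x": 0,"y": 0,"z": 0,"rx": 0,"ry": 0,"rz": 0},{"x": 0,"y": 0,"z": 0,"rx": 0,"ry": 0,"rz": 0},{"x": 0,"y": 0,"z": 0,"rx": 0,"ry": 0,"rz": 0},{"x": 0,"y": 0,"z": 0,"rx": 0,"ry": 0,"rz": 0}]'

```text
t: 13.63
eef_pos: [583.4, -277.0, 13.1]
tcp_rot: [3.141, -0.001, -0.482]
ft_force: [0.4, 0.9, 0.6]
opening: 0.648
grip_force: 0.0
```

step_arm --plan '[{"x": 0,"y": 0,"z": 0,"rx": 0,"ry": 0,"rz": 0},{"x": 0,"y": 0,"z": 0,"rx": 0,"ry": 0,"rz": 0},{"x": 0,"y": 0,"z": 0,"rx": 0,"ry": 0,"rz": 0},{"x": 0,"y": 0,"z": 0,"rx": 0,"ry": 0,"rz": 0},{"x": 0,"y": 0,"z": 0,"rx": 0,"ry": 0,"rz": 0},{"x": 0,"y": 0,"z": 0,"rx": 0,"ry": 0,"rz": 0},{"x": 0,"y": 0,"z": 0,"rx": 0,"ry": 0,"rz": 0},{"x": 0,"y": 0,"z": 0,"rx": 0,"ry": 0,"rz": 0},{"x": 0,"y": 0,"z": 0,"rx": 0,"ry": 0,"rz": 0},{"x": 0,"y": 0,"z": 0,"rx": 0,"ry": 0,"rz": 0}]' --jaw 1

```text
t: 14.47
eef_pos: [583.2, -276.9, 12.5]
tcp_rot: [3.141, -0.0, -0.482]
ft_force: [-1.2, 0.0, 2.4]
opening: 0.396
grip_force: 30.0
```

step_arm --plan '[{"x": 0,"y": 0,"z": -0.5,"rx": 0,"ry": 0,"rz": 0},{"x": 0,"y": 0,"z": -1,"rx": 0,"ry": 0,"rz": 0},{"x": 0,"y": 0,"z": -1,"rx": 0,"ry": 0,"rz": -0.83},{"x": 0,"y": 0,"z": -1,"rx": 0,"ry": 0,"rz": -0.83},{"x": 0,"y": 0,"z": -0.8,"rx": 0,"ry": 0,"rz": -0.83},{"x": 0,"y": 0,"z": 0,"rx": 0,"ry": 0,"rz": -0.83},{"x": 0,"y": 0,"z": 0,"rx": 0,"ry": 0,"rz": -0.83},{"x": 0,"y": 0,"z": 0,"rx": 0,"ry": 0,"rz": -0.83},{"x": 0,"y": 0,"z": 0,"rx": 0,"ry": 0,"rz": -0.85},{"x": -0.1,"y": -0.98,"z": 0,"rx": 0,"ry": 0,"rz": 0}]'

```text
t: 15.3
eef_pos: [578.8, -255.3, 120.6]
tcp_rot: [3.14, -0.002, 0.104]
ft_force: [-0.1, -1.0, -1.1]
opening: 0.397
grip_force: 30.0
```

step_arm --plan '[{"x": -0.11,"y": -0.98,"z": 0,"rx": 0,"ry": 0,"rz": 0},{"x": -0.11,"y": -0.98,"z": 0,"rx": 0,"ry": 0,"rz": 0},{"x": -0.11,"y": -0.98,"z": 0,"rx": 0,"ry": 0,"rz": 0},{"x": -0.11,"y": -0.98,"z": 0,"rx": 0,"ry": 0,"rz": 0},{"x": -0.11,"y": -0.98,"z": 0,"rx": 0,"ry": 0,"rz": 0},{"x": -0.11,"y": -0.98,"z": 0,"rx": 0,"ry": 0,"rz": 0},{"x": -0.11,"y": -0.98,"z": 0,"rx": 0,"ry": 0,"rz": 0},{"x": -0.11,"y": -0.98,"z": 0,"rx": 0,"ry": 0,"rz": 0},{"x": -0.11,"y": -0.98,"z": 0,"rx": 0,"ry": 0,"rz": 0},{"x": -0.11,"y": -0.98,"z": 0,"rx": 0,"ry": 0,"rz": 0}]'

```text
t: 16.13
eef_pos: [525.8, -10.5, 120.6]
tcp_rot: [3.141, -0.0, 0.101]
ft_force: [0.5, 0.7, -1.2]
opening: 0.398
grip_force: 30.0
```

step_arm --plan '[{"x": -0.11,"y": -0.98,"z": 0,"rx": 0,"ry": 0,"rz": 0},{"x": -0.11,"y": -0.98,"z": 0,"rx": 0,"ry": 0,"rz": 0},{"x": -0.11,"y": -0.98,"z": 0,"rx": 0,"ry": 0,"rz": 0},{"x": -0.11,"y": -0.98,"z": 0,"rx": 0,"ry": 0,"rz": 0},{"x": -0.11,"y": -0.98,"z": 0,"rx": 0,"ry": 0,"rz": 0},{"x": -0.11,"y": -0.98,"z": 0,"rx": 0,"ry": 0,"rz": 0},{"x": -0.11,"y": -0.98,"z": 0,"rx": 0,"ry": 0,"rz": 0},{"x": -0.11,"y": -0.98,"z": 0,"rx": 0,"ry": 0,"rz": 0},{"x": -0.1,"y": -0.95,"z": 0,"rx": 0,"ry": 0,"rz": 0},{"x": 0,"y": 0,"z": 0,"rx": 0,"ry": 0,"rz": 0}]'

```text
t: 16.97
eef_pos: [478.9, 207.5, 120.6]
tcp_rot: [-3.141, -0.001, 0.103]
ft_force: [-1.1, 0.4, -1.0]
opening: 0.398
grip_force: 30.0
```

```bash
python3 -c "
from h import *
shot('top'); go(474.4,227.7,30.5,.101)"
```

```text
at [479.2 206.1 120.5] 0.104 | now axes x,y (-0.1, -0.88) | after-turn axes (-0.1, -0.88) z 3.6 rz 0.03
```

step_arm --plan '[{"x": -0.1,"y": -0.88,"z": 0.2,"rx": 0,"ry": 0,"rz": 0},{"x": 0,"y": 0,"z": 0.5,"rx": 0,"ry": 0,"rz": 0},{"x": 0,"y": 0,"z": 0.7,"rx": 0,"ry": 0,"rz": 0},{"x": 0,"y": 0,"z": 0.7,"rx": 0,"ry": 0,"rz": 0},{"x": 0,"y": 0,"z": 0.6,"rx": 0,"ry": 0,"rz": 0},{"x": 0,"y": 0,"z": 0.4,"rx": 0,"ry": 0,"rz": 0},{"x": 0,"y": 0,"z": 0.2,"rx": 0,"ry": 0,"rz": 0},{"x": 0,"y": 0,"z": 0,"rx": 0,"ry": 0,"rz": 0},{"x": 0,"y": 0,"z": 0,"rx": 0,"ry": 0,"rz": 0},{"x": 0,"y": 0,"z": 0,"rx": 0,"ry": 0,"rz": 0}]'

```text
t: 17.85
eef_pos: [475.5, 226.1, 38.1]
tcp_rot: [-3.141, -0.001, 0.101]
ft_force: [-1.1, 0.4, -1.6]
opening: 0.397
grip_force: 30.0
```

```bash
python3 -c "
from h import *
go(474.4,227.7,30.5,.101)"
```

```text
at [475.5 226.1  38.1] 0.101 | now axes x,y (-0.04, -0.07) | after-turn axes (-0.04, -0.07) z 0.3 rz -0.0
```

step_arm --plan '[{"x": -0.04,"y": -0.07,"z": 0,"rx": 0,"ry": 0,"rz": 0},{"x": 0,"y": 0,"z": 0.1,"rx": 0,"ry": 0,"rz": 0},{"x": 0,"y": 0,"z": 0.1,"rx": 0,"ry": 0,"rz": 0},{"x": 0,"y": 0,"z": 0.06,"rx": 0,"ry": 0,"rz": 0},{"x": 0,"y": 0,"z": 0.04,"rx": 0,"ry": 0,"rz": 0},{"x": 0,"y": 0,"z": 0,"rx": 0,"ry": 0,"rz": 0},{"x": 0,"y": 0,"z": 0,"rx": 0,"ry": 0,"rz": 0},{"x": 0,"y": 0,"z": 0,"rx": 0,"ry": 0,"rz": 0},{"x": 0,"y": 0,"z": 0,"rx": 0,"ry": 0,"rz": 0},{"x": 0,"y": 0,"z": 0,"rx": 0,"ry": 0,"rz": 0}]'

```text
t: 18.68
eef_pos: [473.8, 227.8, 30.4]
tcp_rot: [-3.142, -0.0, 0.101]
ft_force: [-2.3, -0.6, 10.1]
opening: 0.398
grip_force: 30.0
```

step_arm --plan '[{"x": 0,"y": 0,"z": 0,"rx": 0,"ry": 0,"rz": 0},{"x": 0,"y": 0,"z": 0,"rx": 0,"ry": 0,"rz": 0},{"x": 0,"y": 0,"z": 0,"rx": 0,"ry": 0,"rz": 0},{"x": 0,"y": 0,"z": 0,"rx": 0,"ry": 0,"rz": 0},{"x": 0,"y": 0,"z": 0,"rx": 0,"ry": 0,"rz": 0},{"x": 0,"y": 0,"z": 0,"rx": 0,"ry": 0,"rz": 0},{"x": 0,"y": 0,"z": 0,"rx": 0,"ry": 0,"rz": 0},{"x": 0,"y": 0,"z": 0,"rx": 0,"ry": 0,"rz": 0},{"x": 0,"y": 0,"z": 0,"rx": 0,"ry": 0,"rz": 0},{"x": 0,"y": 0,"z": 0,"rx": 0,"ry": 0,"rz": 0}]' --jaw -0.3

```text
t: 19.52
eef_pos: [473.9, 227.8, 29.9]
tcp_rot: [3.142, -0.0, 0.101]
ft_force: [-0.8, -0.7, 0.1]
opening: 0.65
grip_force: 0.0
```

step_arm --plan '[{"x": 0,"y": 0,"z": -0.6,"rx": 0,"ry": 0,"rz": 0},{"x": 0,"y": 0,"z": -1,"rx": 0,"ry": 0,"rz": 0},{"x": 0,"y": 0,"z": -1,"rx": 0,"ry": 0,"rz": -0.98},{"x": 0,"y": 0,"z": -1,"rx": 0,"ry": 0,"rz": -0.98},{"x": 0,"y": 0,"z": -0.8,"rx": 0,"ry": 0,"rz": -0.98},{"x": 0,"y": 0,"z": 0,"rx": 0,"ry": 0,"rz": -0.98},{"x": 0,"y": 0,"z": 0,"rx": 0,"ry": 0,"rz": -0.98},{"x": 0,"y": 0,"z": 0,"rx": 0,"ry": 0,"rz": -0.98},{"x": 0,"y": 0,"z": 0,"rx": 0,"ry": 0,"rz": -0.98},{"x": 0,"y": 0,"z": 0,"rx": 0,"ry": 0,"rz": -0.98}]' --jaw -0.6

```text
t: 20.35
eef_pos: [473.8, 227.7, 139.9]
tcp_rot: [3.141, -0.0, 0.89]
ft_force: [0.1, -0.9, -1.0]
opening: 0.8
grip_force: 0.0
```

step_arm --plan '[{"x": 0,"y": 0,"z": 0,"rx": 0,"ry": 0,"rz": -0.98},{"x": 0,"y": 0,"z": 0,"rx": 0,"ry": 0,"rz": -0.98},{"x": 0,"y": 0,"z": 0,"rx": 0,"ry": 0,"rz": -0.98},{"x": 0,"y": 0,"z": 0,"rx": 0,"ry": 0,"rz": -0.98},{"x": 0,"y": 0,"z": 0,"rx": 0,"ry": 0,"rz": -0.98},{"x": 0,"y": 0,"z": 0,"rx": 0,"ry": 0,"rz": -0.98},{"x": 0,"y": 0,"z": 0,"rx": 0,"ry": 0,"rz": -0.98},{"x": 0,"y": 0,"z": 0,"rx": 0,"ry": 0,"rz": -0.98},{"x": -0.98,"y": -0.13,"z": 0,"rx": 0,"ry": 0,"rz": 0},{"x": -0.98,"y": -0.13,"z": 0,"rx": 0,"ry": 0,"rz": 0}]'

```text
t: 21.18
eef_pos: [472.0, 178.4, 139.7]
tcp_rot: [3.141, 0.0, 1.672]
ft_force: [0.1, -0.7, 0.6]
opening: 0.8
grip_force: 0.0
```

step_arm --plan '[{"x": -0.98,"y": -0.13,"z": 0,"rx": 0,"ry": 0,"rz": 0},{"x": -0.98,"y": -0.13,"z": 0,"rx": 0,"ry": 0,"rz": 0},{"x": -0.98,"y": -0.13,"z": 0,"rx": 0,"ry": 0,"rz": 0},{"x": -0.98,"y": -0.13,"z": 0,"rx": 0,"ry": 0,"rz": 0},{"x": -0.98,"y": -0.13,"z": 0,"rx": 0,"ry": 0,"rz": 0},{"x": -0.98,"y": -0.13,"z": 0,"rx": 0,"ry": 0,"rz": 0},{"x": -0.98,"y": -0.13,"z": 0,"rx": 0,"ry": 0,"rz": 0},{"x": -0.98,"y": -0.13,"z": 0,"rx": 0,"ry": 0,"rz": 0},{"x": -0.98,"y": -0.13,"z": 0,"rx": 0,"ry": 0,"rz": 0},{"x": -0.98,"y": -0.13,"z": 0,"rx": 0,"ry": 0,"rz": 0}]'

```text
t: 22.02
eef_pos: [463.6, -69.8, 140.0]
tcp_rot: [3.141, 0.0, 1.669]
ft_force: [1.0, 0.1, -0.8]
opening: 0.801
grip_force: 0.0
```

step_arm --plan '[{"x": -0.98,"y": -0.13,"z": 0,"rx": 0,"ry": 0,"rz": 0},{"x": -0.98,"y": -0.13,"z": 0,"rx": 0,"ry": 0,"rz": 0},{"x": -0.98,"y": -0.13,"z": 0,"rx": 0,"ry": 0,"rz": 0},{"x": -0.98,"y": -0.13,"z": 0,"rx": 0,"ry": 0,"rz": 0},{"x": -0.98,"y": -0.13,"z": 0,"rx": 0,"ry": 0,"rz": 0},{"x": -0.98,"y": -0.13,"z": 0,"rx": 0,"ry": 0,"rz": 0},{"x": -0.98,"y": -0.13,"z": 0,"rx": 0,"ry": 0,"rz": 0},{"x": -0.98,"y": -0.13,"z": 0,"rx": 0,"ry": 0,"rz": 0},{"x": -0.98,"y": -0.13,"z": 0,"rx": 0,"ry": 0,"rz": 0},{"x": -0.9,"y": -0.13,"z": 0,"rx": 0,"ry": 0,"rz": 0}]'

```text
t: 22.85
eef_pos: [455.0, -315.1, 139.9]
tcp_rot: [3.142, 0.0, 1.669]
ft_force: [0.1, 0.7, 0.7]
opening: 0.802
grip_force: 0.0
```

```bash
python3 - <<'E'
from h import *
w=shot('wrist','wrist5.png'); go(454.4,-337,3,1.673)
E
```

```text
at [ 455.2 -318.4  139.9] 1.667 | now axes x,y (-0.74, -0.1) | after-turn axes (-0.74, -0.11) z 5.48 rz -0.06
```

View pics/wrist5.png

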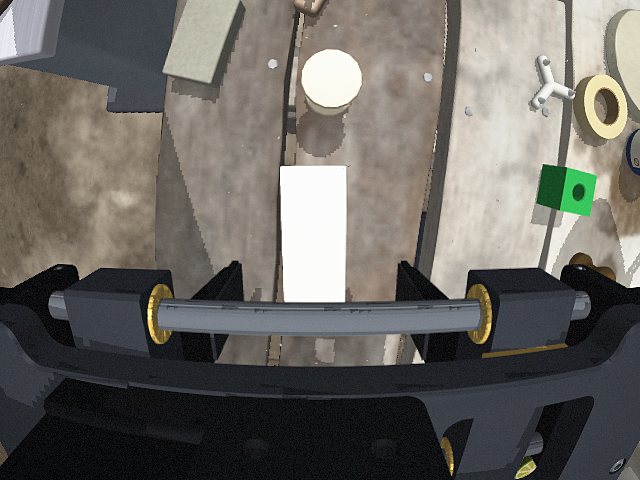

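The tile is square to the tool, with its far end edge running from (280,167) to (347,166). I'll locate the centre from that edge.

```bash
python3 - <<'E'
from h import *
w=load('wrist')
o,h,big,m=blob(w,313,215,12,80,lambda a:a.min(-1)>225)
p=o; 
q=np.array([onz(w,u,v,12,True)[:2] for u,v in [(280,167),(347,166),(280.5,250),(346,250)]]); print(q, np.linalg.norm(q[0]-q[1]))
a=np.arctan2(*(q[1]-q[3])[::-1]); b=np.arctan2(*(q[0]-q[2])[::-1]); print('long dir yaw',a,b)
r=cv2.minAreaRect(o); print(r)
a=(a+b)/2; c=(q[0]+q[1])/2-75*np.array([np.cos(a),np.sin(a)]); print('centre',c)
go(c[0],c[1],3,1.673)
E
```

```text
[[ 419.49843888 -269.97058469]
 [ 472.81678512 -264.12100007]
 [ 425.16569214 -338.69162854]
 [ 479.64010798 -333.41232157]] 53.638266984314555
long dir yaw 1.6689528501389208 1.6530776434254513
((451.02471923828125, -321.2646789550781), (52.90032196044922, 110.17681121826172), 5.8346686363220215)
centre [ 452.91485558 -341.74076985]
at [ 455.2 -318.4  139.9] 1.667 | now axes x,y (-0.92, -0.18) | after-turn axes (-0.92, -0.19) z 5.48 rz -0.06
```

step_arm --plan '[{"x": -0.4,"y": -0.08,"z": 0.4,"rx": 0,"ry": 0,"rz": -0.04},{"x": -0.42,"y": -0.08,"z": 0.7,"rx": 0,"ry": 0,"rz": 0},{"x": 0,"y": 0,"z": 0.8,"rx": 0,"ry": 0,"rz": 0},{"x": 0,"y": 0,"z": 0.8,"rx": 0,"ry": 0,"rz": 0},{"x": 0,"y": 0,"z": 0.7,"rx": 0,"ry": 0,"rz": 0},{"x": 0,"y": 0,"z": 0.5,"rx": 0,"ry": 0,"rz": 0},{"x": 0,"y": 0,"z": 0.3,"rx": 0,"ry": 0,"rz": 0},{"x": 0,"y": 0,"z": 0.2,"rx": 0,"ry": 0,"rz": 0},{"x": 0,"y": 0,"z": 0,"rx": 0,"ry": 0,"rz": 0},{"x": 0,"y": 0,"z": 0,"rx": 0,"ry": 0,"rz": 0}]'

```text
t: 23.73
eef_pos: [453.4, -334.4, 30.1]
tcp_rot: [3.141, 0.0, 1.673]
ft_force: [0.3, 0.3, -0.2]
opening: 0.799
grip_force: 0.0
```

```bash
python3 -c "
from h import *
go(453.3,-340,3,1.673)"
```

```text
at [ 453.4 -334.4   30.1] 1.673 | now axes x,y (-0.22, -0.03) | after-turn axes (-0.22, -0.03) z 1.08 rz 0.0
```

step_arm --plan '[{"x": -0.22,"y": -0.03,"z": 0.2,"rx": 0,"ry": 0,"rz": 0},{"x": 0,"y": 0,"z": 0.3,"rx": 0,"ry": 0,"rz": 0},{"x": 0,"y": 0,"z": 0.3,"rx": 0,"ry": 0,"rz": 0},{"x": 0,"y": 0,"z": 0.2,"rx": 0,"ry": 0,"rz": 0},{"x": 0,"y": 0,"z": 0.06,"rx": 0,"ry": 0,"rz": 0},{"x": 0,"y": 0,"z": 0,"rx": 0,"ry": 0,"rz": 0},{"x": 0,"y": 0,"z": 0,"rx": 0,"ry": 0,"rz": 0},{"x": 0,"y": 0,"z": 0,"rx": 0,"ry": 0,"rz": 0},{"x": 0,"y": 0,"z": 0,"rx": 0,"ry": 0,"rz": 0},{"x": 0,"y": 0,"z": 0,"rx": 0,"ry": 0,"rz": 0}]'

```text
t: 24.57
eef_pos: [453.2, -340.1, 3.6]
tcp_rot: [3.141, 0.0, 1.673]
ft_force: [0.8, -0.0, 0.3]
opening: 0.8
grip_force: 0.0
```

step_arm --plan '[{"x": 0,"y": 0,"z": 0,"rx": 0,"ry": 0,"rz": 0},{"x": 0,"y": 0,"z": 0,"rx": 0,"ry": 0,"rz": 0},{"x": 0,"y": 0,"z": 0,"rx": 0,"ry": 0,"rz": 0},{"x": 0,"y": 0,"z": 0,"rx": 0,"ry": 0,"rz": 0},{"x": 0,"y": 0,"z": 0,"rx": 0,"ry": 0,"rz": 0},{"x": 0,"y": 0,"z": 0,"rx": 0,"ry": 0,"rz": 0},{"x": 0,"y": 0,"z": 0,"rx": 0,"ry": 0,"rz": 0},{"x": 0,"y": 0,"z": 0,"rx": 0,"ry": 0,"rz": 0},{"x": 0,"y": 0,"z": 0,"rx": 0,"ry": 0,"rz": 0},{"x": 0,"y": 0,"z": 0,"rx": 0,"ry": 0,"rz": 0}]' --jaw 1

```text
t: 25.4
eef_pos: [453.1, -340.0, 3.4]
tcp_rot: [3.142, 0.0, 1.673]
ft_force: [-0.8, -0.2, 1.8]
opening: 0.563
grip_force: 30.0
```

step_arm --plan '[{"x": 0,"y": 0,"z": -0.4,"rx": 0,"ry": 0,"rz": 0},{"x": 0,"y": 0,"z": -0.9,"rx": 0,"ry": 0,"rz": 0},{"x": 0,"y": 0,"z": -1,"rx": 0,"ry": 0,"rz": 0},{"x": 0,"y": 0,"z": -1,"rx": 0,"ry": 0,"rz": 0},{"x": 0,"y": 0,"z": -1,"rx": 0,"ry": 0,"rz": 0},{"x": 0,"y": 0,"z": -0.9,"rx": 0,"ry": 0,"rz": 0},{"x": 0.9,"y": 0.15,"z": 0,"rx": 0,"ry": 0,"rz": 0},{"x": 0.97,"y": 0.15,"z": 0,"rx": 0,"ry": 0,"rz": 0},{"x": 0.97,"y": 0.15,"z": 0,"rx": 0,"ry": 0,"rz": 0},{"x": 0.97,"y": 0.15,"z": 0,"rx": 0,"ry": 0,"rz": 0}]'

```text
t: 26.23
eef_pos: [458.0, -242.7, 134.1]
tcp_rot: [3.141, 0.0, 1.672]
ft_force: [0.8, 0.0, -1.1]
opening: 0.568
grip_force: 30.0
```

step_arm --plan '[{"x": 0.97,"y": 0.15,"z": 0,"rx": 0,"ry": 0,"rz": 0},{"x": 0.97,"y": 0.15,"z": 0,"rx": 0,"ry": 0,"rz": 0},{"x": 0.97,"y": 0.15,"z": 0,"rx": 0,"ry": 0,"rz": 0},{"x": 0.97,"y": 0.15,"z": 0,"rx": 0,"ry": 0,"rz": 0},{"x": 0.97,"y": 0.15,"z": 0,"rx": 0,"ry": 0,"rz": 0},{"x": 0.97,"y": 0.15,"z": 0,"rx": 0,"ry": 0,"rz": 0},{"x": 0.97,"y": 0.15,"z": 0,"rx": 0,"ry": 0,"rz": 0},{"x": 0.97,"y": 0.15,"z": 0,"rx": 0,"ry": 0,"rz": 0},{"x": 0.97,"y": 0.15,"z": 0,"rx": 0,"ry": 0,"rz": 0},{"x": 0.97,"y": 0.15,"z": 0,"rx": 0,"ry": 0,"rz": 0}]'

```text
t: 27.07
eef_pos: [470.7, 2.6, 133.9]
tcp_rot: [3.141, 0.0, 1.673]
ft_force: [1.7, 0.7, -1.3]
opening: 0.563
grip_force: 30.0
```

step_arm --plan '[{"x": 0.97,"y": 0.15,"z": 0,"rx": 0,"ry": 0,"rz": 0},{"x": 0.97,"y": 0.15,"z": 0,"rx": 0,"ry": 0,"rz": 0},{"x": 0.97,"y": 0.15,"z": 0,"rx": 0,"ry": 0,"rz": 0},{"x": 0.97,"y": 0.15,"z": 0,"rx": 0,"ry": 0,"rz": 0},{"x": 0.97,"y": 0.15,"z": 0,"rx": 0,"ry": 0,"rz": 0},{"x": 0.7,"y": 0.15,"z": 0,"rx": 0,"ry": 0,"rz": 0},{"x": 0.4,"y": 0.15,"z": 0,"rx": 0,"ry": 0,"rz": 0},{"x": 0,"y": 0,"z": 0,"rx": 0,"ry": 0,"rz": 0},{"x": 0,"y": 0,"z": 0,"rx": 0,"ry": 0,"rz": 0},{"x": 0,"y": 0,"z": 0,"rx": 0,"ry": 0,"rz": 0}]'

```text
t: 27.9
eef_pos: [481.8, 151.2, 133.4]
tcp_rot: [-3.141, 0.0, 1.672]
ft_force: [0.1, -0.1, -1.6]
opening: 0.566
grip_force: 30.0
```

```bash
python3 - <<'E'
from h import *
go(479.7,173,61.5,1.675)
w=shot('wrist','wrist6.png'); s=state(); z=s['eef_pos'][2]+9-.4
im=w['image']; x0,y0=230,80
m=(im[:,:,:].min(-1)>225).astype(np.uint8); m[250:]=0; m[:,:240]=0; m[:,400:]=0
k,_=cv2.findContours(m,0,1); k=max(k,key=cv2.contourArea); print(cv2.boundingRect(k))
u,v,ww,hh=cv2.boundingRect(k)
col=k[:,0]; 
for uu in (u+10,u+ww//2,u+ww-10):
    vv=col[abs(col[:,0]-uu)<=1][:,1].min(); p=onz(w,uu,vv,z,True); d=p[:2]-s['eef_pos'][:2]; a=s['tcp_rot'][2]
    print(uu,vv,'far end along tool x',d@[np.cos(a),np.sin(a)],'y',d@[np.sin(a),-np.cos(a)])
E
```

```text
at [481.8 151.2 133.4] 1.672 | now axes x,y (0.87, 0.01) | after-turn axes (0.87, 0.01) z 2.88 rz -0.03
(260, 126, 120, 124)
270 127 far end along tool x 73.26995161412215 y -20.770296118880196
320 126 far end along tool x 73.41110248857237 y 0.7974355179533698
370 127 far end along tool x 73.24188044055961 y 22.37449768112878
```

View pics/wrist6.png

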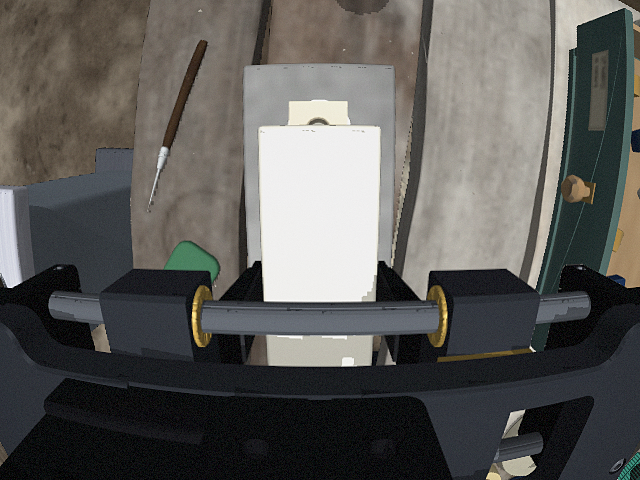

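The tile is square in the grip, with its far end at row 126 (73.3 mm from the TCP, so the centre sits about 1.5 mm back). The prop shows behind it, in line.

step_arm --plan '[{"x": 0.46,"y": 0,"z": 0.2,"rx": 0,"ry": 0,"rz": -0.03},{"x": 0.46,"y": 0.01,"z": 0.5,"rx": 0,"ry": 0,"rz": 0},{"x": 0,"y": 0,"z": 0.6,"rx": 0,"ry": 0,"rz": 0},{"x": 0,"y": 0,"z": 0.6,"rx": 0,"ry": 0,"rz": 0},{"x": 0,"y": 0,"z": 0.4,"rx": 0,"ry": 0,"rz": 0},{"x": 0,"y": 0,"z": 0.2,"rx": 0,"ry": 0,"rz": 0},{"x": 0,"y": 0,"z": 0.1,"rx": 0,"ry": 0,"rz": 0},{"x": 0,"y": 0,"z": 0,"rx": 0,"ry": 0,"rz": 0},{"x": 0,"y": 0,"z": 0,"rx": 0,"ry": 0,"rz": 0},{"x": 0,"y": 0,"z": 0,"rx": 0,"ry": 0,"rz": 0}]'

```text
t: 28.78
eef_pos: [480.1, 174.9, 68.9]
tcp_rot: [3.141, -0.0, 1.676]
ft_force: [-0.8, 0.0, -2.1]
opening: 0.565
grip_force: 30.0
```

```bash
python3 -c "
from h import *
go(479.6,174.3,61.4,1.675)"
```

```text
at [480.1 174.9  68.9] 1.676 | now axes x,y (-0.02, -0.02) | after-turn axes (-0.02, -0.02) z 0.3 rz 0.01
```

step_arm --plan '[{"x": -0.02,"y": -0.02,"z": 0.08,"rx": 0,"ry": 0,"rz": 0},{"x": 0,"y": 0,"z": 0.08,"rx": 0,"ry": 0,"rz": 0},{"x": 0,"y": 0,"z": 0.08,"rx": 0,"ry": 0,"rz": 0},{"x": 0,"y": 0,"z": 0.04,"rx": 0,"ry": 0,"rz": 0},{"x": 0,"y": 0,"z": 0.03,"rx": 0,"ry": 0,"rz": 0},{"x": 0,"y": 0,"z": 0,"rx": 0,"ry": 0,"rz": 0},{"x": 0,"y": 0,"z": 0,"rx": 0,"ry": 0,"rz": 0},{"x": 0,"y": 0,"z": 0,"rx": 0,"ry": 0,"rz": 0},{"x": 0,"y": 0,"z": 0,"rx": 0,"ry": 0,"rz": 0},{"x": 0,"y": 0,"z": 0,"rx": 0,"ry": 0,"rz": 0}]'

```text
t: 29.62
eef_pos: [479.3, 174.3, 61.4]
tcp_rot: [3.141, 0.0, 1.676]
ft_force: [-2.4, -1.4, 10.6]
opening: 0.565
grip_force: 30.0
```

step_arm --plan '[{"x": 0,"y": 0,"z": 0,"rx": 0,"ry": 0,"rz": 0},{"x": 0,"y": 0,"z": 0,"rx": 0,"ry": 0,"rz": 0},{"x": 0,"y": 0,"z": 0,"rx": 0,"ry": 0,"rz": 0},{"x": 0,"y": 0,"z": 0,"rx": 0,"ry": 0,"rz": 0},{"x": 0,"y": 0,"z": 0,"rx": 0,"ry": 0,"rz": 0},{"x": 0,"y": 0,"z": 0,"rx": 0,"ry": 0,"rz": 0},{"x": 0,"y": 0,"z": 0,"rx": 0,"ry": 0,"rz": 0},{"x": 0,"y": 0,"z": 0,"rx": 0,"ry": 0,"rz": 0},{"x": 0,"y": 0,"z": 0,"rx": 0,"ry": 0,"rz": 0},{"x": 0,"y": 0,"z": 0,"rx": 0,"ry": 0,"rz": 0}]' --jaw -0.6

```text
t: 30.45
eef_pos: [479.3, 174.3, 60.6]
tcp_rot: [-3.142, 0.0, 1.676]
ft_force: [0.4, -0.3, 0.4]
opening: 0.801
grip_force: 0.0
```

step_arm --plan '[{"x": 0,"y": 0,"z": -0.6,"rx": 0,"ry": 0,"rz": 0},{"x": 0,"y": 0,"z": -1,"rx": 0,"ry": 0,"rz": 0},{"x": 0,"y": 0,"z": -1,"rx": 0,"ry": 0,"rz": 0},{"x": 0,"y": 0,"z": -1,"rx": 0,"ry": 0,"rz": 0},{"x": -0.9,"y": -0.2,"z": 0,"rx": 0,"ry": 0,"rz": 0},{"x": -0.96,"y": -0.2,"z": 0,"rx": 0,"ry": 0,"rz": 0},{"x": -0.96,"y": -0.2,"z": 0,"rx": 0,"ry": 0,"rz": 0},{"x": -0.96,"y": -0.2,"z": 0,"rx": 0,"ry": 0,"rz": 0},{"x": -0.96,"y": -0.2,"z": 0,"rx": 0,"ry": 0,"rz": 0},{"x": -0.96,"y": -0.2,"z": 0,"rx": 0,"ry": 0,"rz": 0}]'

```text
t: 31.28
eef_pos: [464.2, 28.4, 150.7]
tcp_rot: [3.141, 0.0, 1.676]
ft_force: [-0.2, -0.3, -0.0]
opening: 0.798
grip_force: 0.0
```

step_arm --plan '[{"x": -0.96,"y": -0.2,"z": 0,"rx": 0,"ry": 0,"rz": 0},{"x": -0.96,"y": -0.2,"z": 0,"rx": 0,"ry": 0,"rz": 0},{"x": -0.96,"y": -0.2,"z": 0,"rx": 0,"ry": 0,"rz": 0},{"x": -0.96,"y": -0.2,"z": 0,"rx": 0,"ry": 0,"rz": 0},{"x": -0.96,"y": -0.2,"z": 0,"rx": 0,"ry": 0,"rz": 0},{"x": -0.96,"y": -0.2,"z": 0,"rx": 0,"ry": 0,"rz": 0},{"x": -0.96,"y": -0.2,"z": 0,"rx": 0,"ry": 0,"rz": 0},{"x": -0.96,"y": -0.2,"z": 0,"rx": 0,"ry": 0,"rz": 0},{"x": 0,"y": 0,"z": 0,"rx": 0,"ry": 0,"rz": 0},{"x": 0,"y": 0,"z": 0,"rx": 0,"ry": 0,"rz": 0}]'

```text
t: 32.12
eef_pos: [444.5, -166.5, 150.5]
tcp_rot: [-3.142, -0.0, 1.674]
ft_force: [0.0, 0.2, 0.8]
opening: 0.802
grip_force: 0.0
```

```bash
python3 - <<'E'
from h import *
w=shot('wrist'); print(state()['eef_pos'],state()['tcp_rot'])
im=np.vstack([cv2.resize(w['image'][40:260],(640,220))]); cv2.imwrite('pics/wrist7.png',w['image'][:,:,::-1])
E
```

```text
[ 444.5615589  -165.65186811  150.55998487] [-3.14138406e+00 -2.03371286e-04  1.67464530e+00]
```

View pics/wrist7.png

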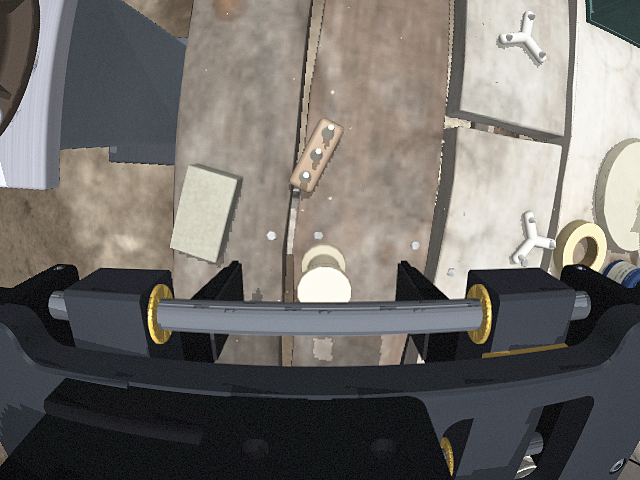

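The cone pack is at (317,156), tilted, with the spool behind it at (323,275). I'll measure the bar from depth.

```bash
python3 - <<'E'
from h import *
w=load('wrist'); f=foc(w)
pts=[]
for v in range(105,208):
    for u in range(275,362):
        Z=w['depth'][v,u]
        if Z<=0: continue
        o,d=ray(w,u,v,True); dc=w['R']@d; p=o+d*Z/dc[2]; pts.append([u,v,*p])
pts=np.array(pts); b=pts[(pts[:,4]>11)&(pts[:,4]<24)]
print('ground z',np.median(pts[:,4]),len(b),'bar z',np.median(b[:,4]))
# largest blob
m=np.zeros((480,640),np.uint8); m[b[:,1].astype(int),b[:,0].astype(int)]=1
hi=pts[pts[:,4]>11]; m[hi[:,1].astype(int),hi[:,0].astype(int)]=1
k,_=cv2.findContours(m,0,1); k=max(k,key=cv2.contourArea); print(cv2.boundingRect(k),cv2.minAreaRect(k))
W=np.array([onz(w,*q,18,True)[:2] for q in k[:,0].astype(float)],np.float32); r=cv2.minAreaRect(W); print(r)
q=np.array([onz(w,u,v,18,True)[:2] for u,v in [(322,118),(343,126),(312,194),(291,184)]],np.float32); print(cv2.minAreaRect(q))
t=hi[hi[:,4]>35]; print('cone tips',t[:,2:5].mean(0) if len(t) else 0, np.degrees(np.arctan2(*(np.linalg.svd(t[:,2:4]-t[:,2:4].mean(0),full_matrices=False)[2][0][::-1]))))
E
```

```text
ground z 0.014148137484852441 1651 bar z 17.599641956186588
(290, 118, 54, 75) ((315.78814697265625, 154.90866088867188), (27.29022979736328, 75.26184844970703), 27.407575607299805)
((436.3276672363281, -109.29891967773438), (61.31379699707031, 22.098812103271484), 68.80952453613281)
((437.0652160644531, -109.44963073730469), (61.07331848144531, 19.050838470458984), 71.57847595214844)
cone tips [ 437.65747351 -106.14753931   42.51334857] -111.28817342466901
```

step_arm --plan '[{"x": 0,"y": 0,"z": 0,"rx": 0,"ry": 0,"rz": 0.95},{"x": 0,"y": 0,"z": 0,"rx": 0,"ry": 0,"rz": 0.95},{"x": 0,"y": 0,"z": 0,"rx": 0,"ry": 0,"rz": 0.95},{"x": 0,"y": 0,"z": 0,"rx": 0,"ry": 0,"rz": 0.95},{"x": 0,"y": 0,"z": 0,"rx": 0,"ry": 0,"rz": 0.94},{"x": 0,"y": 0,"z": 0,"rx": 0,"ry": 0,"rz": 0},{"x": 0,"y": 0,"z": 0,"rx": 0,"ry": 0,"rz": 0},{"x": 0,"y": 0,"z": 0,"rx": 0,"ry": 0,"rz": 0},{"x": 0,"y": 0,"z": 0,"rx": 0,"ry": 0,"rz": 0},{"x": 0,"y": 0,"z": 0,"rx": 0,"ry": 0,"rz": 0}]' --jaw -0.2

```text
t: 33.0
eef_pos: [444.8, -165.5, 150.6]
tcp_rot: [3.142, 0.0, 1.203]
ft_force: [0.5, -1.0, 0.2]
opening: 0.598
grip_force: 0.0
```

```bash
python3 -c "
from h import *
go(436.4,-109.3,3.5,1.201)"
```

```text
at [ 444.8 -165.5  150.6] 1.203 | now axes x,y (1.98, -1.12) | after-turn axes (1.97, -1.13) z 5.89 rz 0.02
```

step_arm --plan '[{"x": 0.66,"y": -0.37,"z": 0,"rx": 0,"ry": 0,"rz": 0.02},{"x": 0.66,"y": -0.38,"z": 0,"rx": 0,"ry": 0,"rz": 0},{"x": 0.65,"y": -0.38,"z": 0.3,"rx": 0,"ry": 0,"rz": 0},{"x": 0,"y": 0,"z": 0.7,"rx": 0,"ry": 0,"rz": 0},{"x": 0,"y": 0,"z": 0.9,"rx": 0,"ry": 0,"rz": 0},{"x": 0,"y": 0,"z": 0.9,"rx": 0,"ry": 0,"rz": 0},{"x": 0,"y": 0,"z": 0.7,"rx": 0,"ry": 0,"rz": 0},{"x": 0,"y": 0,"z": 0.4,"rx": 0,"ry": 0,"rz": 0},{"x": 0,"y": 0,"z": 0.2,"rx": 0,"ry": 0,"rz": 0},{"x": 0,"y": 0,"z": 0,"rx": 0,"ry": 0,"rz": 0}]'

```text
t: 33.83
eef_pos: [436.0, -109.4, 47.4]
tcp_rot: [-3.14, 0.0, 1.2]
ft_force: [-0.7, -0.6, 0.7]
opening: 0.597
grip_force: 0.0
```

```bash
python3 -c "
from h import *
go(436.4,-109.3,3.5,1.201)"
```

```text
at [ 436.  -109.4   47.4] 1.2 | now axes x,y (0.01, 0.01) | after-turn axes (0.01, 0.01) z 1.75 rz -0.01
```

step_arm --plan '[{"x": 0,"y": 0,"z": 0.4,"rx": 0,"ry": 0,"rz": 0},{"x": 0,"y": 0,"z": 0.5,"rx": 0,"ry": 0,"rz": 0},{"x": 0,"y": 0,"z": 0.4,"rx": 0,"ry": 0,"rz": 0},{"x": 0,"y": 0,"z": 0.25,"rx": 0,"ry": 0,"rz": 0},{"x": 0,"y": 0,"z": 0.15,"rx": 0,"ry": 0,"rz": 0},{"x": 0,"y": 0,"z": 0,"rx": 0,"ry": 0,"rz": 0},{"x": 0,"y": 0,"z": 0,"rx": 0,"ry": 0,"rz": 0},{"x": 0,"y": 0,"z": 0,"rx": 0,"ry": 0,"rz": 0},{"x": 0,"y": 0,"z": 0,"rx": 0,"ry": 0,"rz": 0},{"x": 0,"y": 0,"z": 0,"rx": 0,"ry": 0,"rz": 0}]'

```text
t: 34.67
eef_pos: [436.4, -109.6, 6.0]
tcp_rot: [3.141, 0.0, 1.2]
ft_force: [-0.1, 0.2, 0.0]
opening: 0.599
grip_force: 0.0
```

step_arm --plan '[{"x": 0,"y": 0,"z": 0,"rx": 0,"ry": 0,"rz": 0},{"x": 0,"y": 0,"z": 0,"rx": 0,"ry": 0,"rz": 0},{"x": 0,"y": 0,"z": 0,"rx": 0,"ry": 0,"rz": 0},{"x": 0,"y": 0,"z": 0,"rx": 0,"ry": 0,"rz": 0},{"x": 0,"y": 0,"z": 0,"rx": 0,"ry": 0,"rz": 0},{"x": 0,"y": 0,"z": 0,"rx": 0,"ry": 0,"rz": 0},{"x": 0,"y": 0,"z": 0,"rx": 0,"ry": 0,"rz": 0},{"x": 0,"y": 0,"z": 0,"rx": 0,"ry": 0,"rz": 0},{"x": 0,"y": 0,"z": 0,"rx": 0,"ry": 0,"rz": 0},{"x": 0,"y": 0,"z": 0,"rx": 0,"ry": 0,"rz": 0}]' --jaw 1

```text
t: 35.5
eef_pos: [436.2, -109.5, 5.6]
tcp_rot: [-3.142, 0.0, 1.2]
ft_force: [0.2, -0.1, -0.1]
opening: 0.228
grip_force: 30.0
```

```bash
python3 - <<'E'
from h import *
go(436.4,-109.3,3.5,1.201)
c=shot('top'); hsv=cv2.cvtColor(c['image'],cv2.COLOR_RGB2HSV)
P=cloud(c); m=((P[...,2]>60)&(P[...,2]<82)&(abs(P[...,0]-480)<90)&(abs(P[...,1]-173)<110)).astype(np.uint8)
k,_=cv2.findContours(m,0,1); k=max(k,key=cv2.contourArea); print(cv2.boundingRect(k))
W=np.array([onz(c,*q,70)[:2] for q in k[:,0].astype(float)],np.float32); print('tile',cv2.minAreaRect(W))
cv2.imwrite('pics/top3.png',cv2.resize(c['image'][230:330,180:300],(720,600),interpolation=cv2.INTER_CUBIC)[:,:,::-1])
E
```

```text
at [ 436.2 -109.5    5.6] 1.2 | now axes x,y (0.01, 0.0) | after-turn axes (0.01, 0.0) z 0.08 rz -0.01Traceback (most recent call last):
  File "<stdin>", line 5, in <module>
ValueError: max() iterable argument is empty
```

step_arm --plan '[{"x": 0,"y": 0,"z": -0.4,"rx": 0,"ry": 0,"rz": 0},{"x": 0,"y": 0,"z": -0.9,"rx": 0,"ry": 0,"rz": 0},{"x": 0,"y": 0,"z": -1,"rx": 0,"ry": 0,"rz": 0},{"x": 0,"y": 0,"z": -1,"rx": 0,"ry": 0,"rz": -0.95},{"x": 0,"y": 0,"z": -1,"rx": 0,"ry": 0,"rz": -0.95},{"x": 0,"y": 0,"z": -1,"rx": 0,"ry": 0,"rz": -0.95},{"x": 0,"y": 0,"z": 0,"rx": 0,"ry": 0,"rz": -0.95},{"x": 0,"y": 0,"z": 0,"rx": 0,"ry": 0,"rz": -0.96},{"x": 0.8,"y": 0.28,"z": 0,"rx": 0,"ry": 0,"rz": 0},{"x": 0.9,"y": 0.29,"z": 0,"rx": 0,"ry": 0,"rz": 0}]'

```text
t: 36.38
eef_pos: [446.0, -66.0, 138.3]
tcp_rot: [3.141, 0.0, 1.674]
ft_force: [0.5, 0.8, -1.0]
opening: 0.23
grip_force: 30.0
```

step_arm --plan '[{"x": 0.9,"y": 0.29,"z": 0,"rx": 0,"ry": 0,"rz": 0},{"x": 0.9,"y": 0.29,"z": 0,"rx": 0,"ry": 0,"rz": 0},{"x": 0.9,"y": 0.29,"z": 0,"rx": 0,"ry": 0,"rz": 0},{"x": 0.9,"y": 0.29,"z": 0,"rx": 0,"ry": 0,"rz": 0},{"x": 0.9,"y": 0.29,"z": 0,"rx": 0,"ry": 0,"rz": 0},{"x": 0.9,"y": 0.29,"z": 0,"rx": 0,"ry": 0,"rz": 0},{"x": 0.8,"y": 0.29,"z": 0,"rx": 0,"ry": 0,"rz": 0},{"x": 0,"y": 0,"z": 0,"rx": 0,"ry": 0,"rz": 0},{"x": 0,"y": 0,"z": 0,"rx": 0,"ry": 0,"rz": 0},{"x": 0,"y": 0,"z": 0,"rx": 0,"ry": 0,"rz": 0}]'

```text
t: 37.22
eef_pos: [479.9, 93.4, 137.9]
tcp_rot: [-3.141, 0.0, 1.676]
ft_force: [0.2, -0.4, -0.1]
opening: 0.231
grip_force: 30.0
```

```bash
python3 - <<'E'
from h import *
w=shot('wrist','wrist8.png'); go(479.5,172.8,75.6,1.675)
m=(w['image'].min(-1)>225).astype(np.uint8); m[230:]=0
k,_=cv2.findContours(m,0,1); k=max(k,key=cv2.contourArea); print(cv2.boundingRect(k))
W=np.array([onz(w,*q,70,True)[:2] for q in k[:,0].astype(float)],np.float32); r=cv2.minAreaRect(W); print(r); print(cv2.boxPoints(r))
E
```

```text
at [479.9  93.1 138. ] 1.675 | now axes x,y (3.17, 0.32) | after-turn axes (3.17, 0.32) z 2.5 rz 0.0
(291, 14, 82, 216)
((479.627685546875, 175.99893188476562), (52.09654998779297, 142.85182189941406), 5.868152618408203)
[[446.41336 244.3874 ]
 [461.01846 102.28414]
 [512.84204 107.61046]
 [498.2369  249.71371]]
```

View pics/wrist8.png

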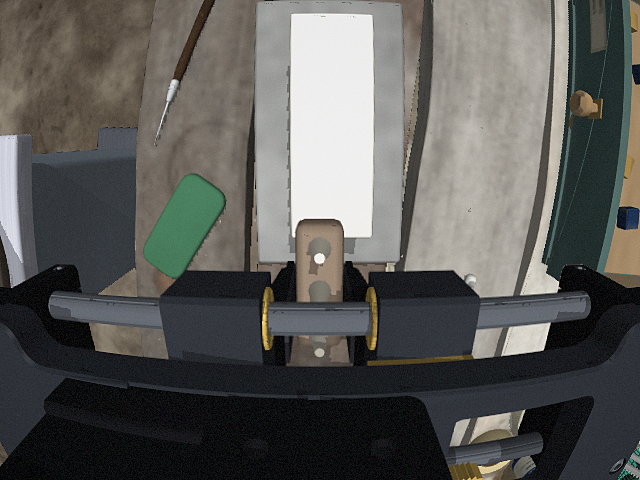

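The tile sits in line on its supports; its far end gives a centre of (480.0, 172.4). The pack is aligned with it, so I'll place it.

step_arm --plan '[{"x": 0.7,"y": 0.08,"z": 0,"rx": 0,"ry": 0,"rz": 0},{"x": 0.9,"y": 0.1,"z": 0,"rx": 0,"ry": 0,"rz": 0},{"x": 0.9,"y": 0.1,"z": 0,"rx": 0,"ry": 0,"rz": 0},{"x": 0.65,"y": 0.06,"z": 0.2,"rx": 0,"ry": 0,"rz": 0},{"x": 0,"y": 0,"z": 0.5,"rx": 0,"ry": 0,"rz": 0},{"x": 0,"y": 0,"z": 0.6,"rx": 0,"ry": 0,"rz": 0},{"x": 0,"y": 0,"z": 0.5,"rx": 0,"ry": 0,"rz": 0},{"x": 0,"y": 0,"z": 0.3,"rx": 0,"ry": 0,"rz": 0},{"x": 0,"y": 0,"z": 0.1,"rx": 0,"ry": 0,"rz": 0},{"x": 0,"y": 0,"z": 0,"rx": 0,"ry": 0,"rz": 0}]'

```text
t: 38.1
eef_pos: [480.4, 172.3, 82.8]
tcp_rot: [-3.141, 0.0, 1.675]
ft_force: [0.1, -0.5, -0.7]
opening: 0.228
grip_force: 30.0
```

```bash
python3 -c "
from h import *
go(480,172.3,75.6,1.675)"
```

```text
at [480.4 172.3  82.8] 1.675 | now axes x,y (0.0, -0.01) | after-turn axes (0.0, -0.01) z 0.29 rz -0.0
```

step_arm --plan '[{"x": 0,"y": -0.01,"z": 0.08,"rx": 0,"ry": 0,"rz": 0},{"x": 0,"y": 0,"z": 0.08,"rx": 0,"ry": 0,"rz": 0},{"x": 0,"y": 0,"z": 0.05,"rx": 0,"ry": 0,"rz": 0},{"x": 0,"y": 0,"z": 0.04,"rx": 0,"ry": 0,"rz": 0},{"x": 0,"y": 0,"z": 0.03,"rx": 0,"ry": 0,"rz": 0},{"x": 0,"y": 0,"z": 0,"rx": 0,"ry": 0,"rz": 0},{"x": 0,"y": 0,"z": 0,"rx": 0,"ry": 0,"rz": 0},{"x": 0,"y": 0,"z": 0,"rx": 0,"ry": 0,"rz": 0},{"x": 0,"y": 0,"z": 0,"rx": 0,"ry": 0,"rz": 0},{"x": 0,"y": 0,"z": 0,"rx": 0,"ry": 0,"rz": 0}]'

```text
t: 38.93
eef_pos: [480.2, 172.9, 76.2]
tcp_rot: [3.141, 0.0, 1.676]
ft_force: [-0.2, 0.4, -0.8]
opening: 0.229
grip_force: 30.0
```

step_arm --plan '[{"x": -0.02,"y": 0,"z": 0.02,"rx": 0,"ry": 0,"rz": 0},{"x": 0,"y": 0,"z": 0.02,"rx": 0,"ry": 0,"rz": 0},{"x": 0,"y": 0,"z": 0.01,"rx": 0,"ry": 0,"rz": 0},{"x": 0,"y": 0,"z": 0,"rx": 0,"ry": 0,"rz": 0},{"x": 0,"y": 0,"z": 0,"rx": 0,"ry": 0,"rz": 0},{"x": 0,"y": 0,"z": 0,"rx": 0,"ry": 0,"rz": 0},{"x": 0,"y": 0,"z": 0,"rx": 0,"ry": 0,"rz": 0},{"x": 0,"y": 0,"z": 0,"rx": 0,"ry": 0,"rz": 0},{"x": 0,"y": 0,"z": 0,"rx": 0,"ry": 0,"rz": 0},{"x": 0,"y": 0,"z": 0,"rx": 0,"ry": 0,"rz": 0}]'

```text
t: 39.77
eef_pos: [480.3, 172.4, 75.6]
tcp_rot: [3.141, 0.0, 1.676]
ft_force: [-2.6, -1.1, 10.6]
opening: 0.228
grip_force: 30.0
```

step_arm --plan '[{"x": 0,"y": 0,"z": 0,"rx": 0,"ry": 0,"rz": 0},{"x": 0,"y": 0,"z": 0,"rx": 0,"ry": 0,"rz": 0},{"x": 0,"y": 0,"z": 0,"rx": 0,"ry": 0,"rz": 0},{"x": 0,"y": 0,"z": 0,"rx": 0,"ry": 0,"rz": 0},{"x": 0,"y": 0,"z": 0,"rx": 0,"ry": 0,"rz": 0},{"x": 0,"y": 0,"z": 0,"rx": 0,"ry": 0,"rz": 0},{"x": 0,"y": 0,"z": 0,"rx": 0,"ry": 0,"rz": 0},{"x": 0,"y": 0,"z": 0,"rx": 0,"ry": 0,"rz": 0},{"x": 0,"y": 0,"z": 0,"rx": 0,"ry": 0,"rz": 0},{"x": 0,"y": 0,"z": 0,"rx": 0,"ry": 0,"rz": 0}]' --jaw -0.3

```text
t: 40.6
eef_pos: [480.2, 172.4, 74.8]
tcp_rot: [3.142, 0.0, 1.676]
ft_force: [0.4, -0.1, 0.2]
opening: 0.65
grip_force: 0.0
```

step_arm --plan '[{"x": 0,"y": 0,"z": -0.4,"rx": 0,"ry": 0,"rz": 0},{"x": 0,"y": 0,"z": -0.8,"rx": 0,"ry": 0,"rz": 0},{"x": 0,"y": 0,"z": -1,"rx": 0,"ry": 0,"rz": 0},{"x": 0,"y": 0,"z": -1,"rx": 0,"ry": 0,"rz": 0},{"x": -0.9,"y": 0,"z": -0.4,"rx": 0,"ry": 0,"rz": 0},{"x": -0.9,"y": 0,"z": 0,"rx": 0,"ry": 0,"rz": 0},{"x": -0.9,"y": 0,"z": 0,"rx": 0,"ry": 0,"rz": 0},{"x": -0.9,"y": 0,"z": 0,"rx": 0,"ry": 0,"rz": 0},{"x": 0,"y": 0,"z": 0,"rx": 0,"ry": 0,"rz": 0},{"x": 0,"y": 0,"z": 0,"rx": 0,"ry": 0,"rz": 0}]'

```text
t: 41.43
eef_pos: [489.8, 82.3, 165.5]
tcp_rot: [3.141, 0.0, 1.674]
ft_force: [1.2, -0.5, 0.8]
opening: 0.649
grip_force: 0.0
```

```bash
python3 - <<'E'
from h import *
w=shot('wrist','wrist9.png'); print(state()['eef_pos'])
E
```

```text
[489.66802562  82.92773493 165.36591185]
```

View pics/wrist9.png

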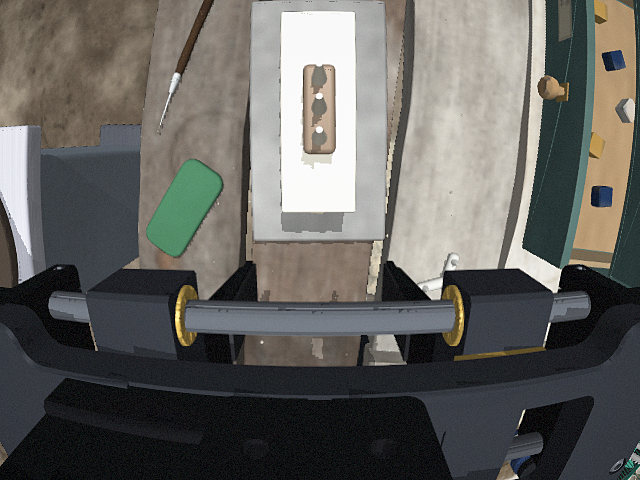

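The tile (rows 12–212) lies along the shelf with the pack upright and centred at (319,109), and the gripper is clear. I'll hand it in.

```bash
python3 -c "
from h import *
print(job_done())"
```

```text
the job is handed in; nothing more can be done
None
```

I built the tier and handed it in at about 41 s of the 109 s allowed: the sleeve is fully home on the post, the prop is on the pad, the tile lies across both in line, and the cone pack stands upright in the middle of the tile. I kept clear of the spool and the jar, but did not re-measure their positions at the end.

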